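# Load the flight bar and lift it level

### The arm

A 6-joint arm with a two-finger parallel gripper is mounted at the origin on a cart in front of the work surface, level with it; the furniture and walls round the work are solid. World frame = base frame: x ahead of the robot, y to its left, z up, the work surface at z = 0. Lengths are in m, angles in rad, forces in N, time in s.
With the tool pointing down it reaches from about 0.275 to 0.725 m from the base axis. Payload 5.6 kg.
Tool frame: the origin (TCP) lies at the very end of the fingers, on their centre line; the grasp point (between the pads) lies 19 mm behind it; y points along the fingers, z is the direction in which the jaws open and shut, and the axes are right-handed (so a half turn about y gives the same grasp; the last joint's range is limited). The gripper opens to 85 mm and grips with 20 to 120 N. Pads are 22 mm wide; open, the fingers measure 114 mm over their backs; the gripper's body (76 mm by 85 mm) begins 54 mm behind the grasp point. The pads swing forward as they close: fully open they stand 13 mm farther back than shut.
Start: joints at [-0.852, 0.255, 0.108, 0, -1.424, -0.285], TCP at [0.231, -0.499, 0.192] pointing down, gripper open.
Joint ranges: [-2.95, 2.95], [-1.21, 1.97], [-1.09, 1.5], [-2.87, 1.71], [-2.94, -0.07], [-3.05, 3.05]. Speed limits (rad/s): [2.57, 2.57, 3.14, 3.14, 3.14, 3.14].

### API

Orientations are given as a rotation vector (axis times angle).
In Python, from bench import manip gives the robot as it stands. The module is installed in compiled form; this text tells all that it offers.
- The arm moves only by the tool drive_tool, never from a script. Its argument "increments" is a list of rows, each a list of 7 numbers: the shift along the tool's x, y, z in m, then the turn, a rotation vector about the tool's x, y, z in degrees, then the closure in counts, from 0 (fully open) to 255 (shut). A call has 1 to 5 rows; each row shifts and turns the pose as measured when the row begins, along the tool's axes as they then stand; what a row does not reach is not made up. A row lasts 1/12 s, in which the tool goes at most 41.7 mm and 7.16 degrees, less where a joint would pass 70% of its speed; a pose out of reach is approached as far as the arm can. A call with a gripper value outside its range is refused whole. The fingers move at their own pace and stop on an object; "newtons" is the grip in N (left out, the last holds). Time passes only in rows, so rows that do not move let the fingers close. It gives the time, the measured TCP pose, the force and the opening at its end, in the units of the state.
- manip.get_state(): the state, without advancing time (a new reading comes with each control period).
- manip.read_camera(name): name is "scene" or "side" or "wrist"; returns (picture, depth): 400x640x3 uint8, red, green, blue; 400x640 float32, m along the optical axis (not along the pixel's ray), 0 where there is no reading.
- manip.get_calibration(name): a dict with "intrinsics" (3x3 intrinsics, pixels), "world_to_cam" (4x4, takes a point from world to camera coordinates); the wrist camera has in their place "T_tool_cam" (4x4, takes a point from camera to tool coordinates, whose origin is the TCP and whose axes are the tool frame's). Camera axes: x right, y up, looking along -z (the intrinsics and any distortion apply to the point x, -y, -z); pixel columns grow to the right and rows downward; lengths in m; the calibration is good to about 2 mm. The wrist camera is an equidistant fisheye: a pixel r from the principal point sees the ray r / f radians off the axis. A picture is of the moment at which its call begins: read the wrist's pose just before it. get_calibration takes no time and is no camera call.
- manip.job_done(): hands the job in, once; it reports no verdict.
The state is a dict: "time_s": time; "joint_pos": joint angles; "joint_velocities": joint speeds; "joint_torque": joint torques, N m; "ee_pos": TCP position; "tcp_rot": TCP orientation; "ft_force": force on the tool from outside, world axes, zero at the start; "torque": the same for the moment, N m; "grip_width": opening from 0.0 (shut) to 1.0 (fully open).
Only numpy, scipy, OpenCV 4.12 (cv2) and the standard library are available. Lean on these libraries where they do the work, as an engineer would, in place of code of your own. Each camera call takes 0.05 s, during which the arm holds its last target. There are 200 camera calls.

### The job

Take the hanger with the green plate out of its grey slotted rest, hook it from the robot's side onto the bar on the stand, between the red band and the bar's right-hand end and clear of the band, then, without lifting it off again, slide it inward along the bar until its hook is centred on the red band, and let go of it. Then take the bar by the black grip in its middle, lift it about 8 cm straight up off its stand with both hangers on it, keeping it level, and finish while still holding it there, steady and level, in the air. Leave the gasket ring, pipe clamp and timer that lie on the worktop where they are.

Things in the scene. Friction and masses are not known exactly. Their poses are not given: they have to be found in the camera images.
- hanger: Loose hanger (0.08 kg), upright in the grey rest at first, mouth away from the robot. Origin: middle of its hook's bearing underside, which rests on the bar; z up, y along the bar when hung. C-hook 26 mm wide in y: bearing plate 5 thick, x -17 to 17; lip at x 12 to 17, 10 mm down; back leg at x -17 to -12; foot plate 45 to 50 mm down. Mouth opens to +x, 35 mm high; 24 mm between lip and leg.
- hanger_tab (a point): Point on the loose hanger's yellow grip tab, 31 mm above the hanger's origin. The tab is 10 mm thick in the hanger's x, 26 mm wide in y, and stands from 5 to 46 mm above the hanger's origin.
- hanger_plate (a point): Centre of the loose hanger's green work plate, 83 mm below the hanger's origin. The plate is 5 mm thick in x, 40 mm wide in y and reaches from 46 to 120 mm below the hanger's origin.
- hung_hanger: A hanger of the same shape, size and origin that already hangs on the bar's left half, 82 to 105 mm from the middle, and rides along.
- flight_bar: Loose flight bar (0.26 kg), aluminium, 14 x 14 mm, 376 mm long with black end caps, lying in the stand's cradles with its top face 170 mm above the worktop. Origin: middle of its top face; y along the bar to the left, x away from the robot, z up. The cradles hold it only sideways (3 mm play) and lengthwise; it lifts straight out.
- bar_grip (a point): Point on the black grip that stands up in the bar's middle, 34 mm above the bar's top face. The grip is a cross-wise tab, 14 mm thick in the bar's y (pinch it along the bar), 30 mm wide in x, and reaches 53 mm above the bar's top face. The bar under it is thickened to 26 mm in x over 46 mm of length.
- mark_mid (a point): Middle of the red band painted on the bar's right half, at the height of the bar's top face; axes as the bar's. The band is 34 mm long, so 4 mm of red show either side of a hook centred on it. It sits 82 to 100 mm from the bar's middle.
- bar_stand: Fixed stand, 100 x 372 x 165 mm: two blue posts with U cradles, their inner faces 160 mm from the stand's middle along y. Cradle floor 156 mm up, cheeks 9 mm higher. A 12 mm high bar joins the feet on the worktop. Origin: middle of its underside, straight below the resting bar's origin; axes as the bar's.
- hanger_rest: Fixed grey rest, 70 x 84 x 45 mm, with an upright slot 8 mm wide in x, 56 mm long in y and 33 mm deep (floor 12 mm up) in which the hanger's plate stands loosely, leaning up to 3 degrees. Origin: middle of its underside.
- gasket_ring: Bystander: red ring, 92 mm across, 8 mm high, lying on the worktop. Origin: centre of its underside.
- tri_clamp: Bystander: steel pipe clamp lying flat, 68 x 98 x 14 mm. Origin: centre of its underside.
- dose_timer: Bystander: small white timer, 62 x 66 x 20 mm. Origin: centre of its underside.

How it is judged:
By the outcome, as a careful person would: the job done as asked, in the order asked, and still so for the second after the job is handed in, while the arm keeps its last pose, push and grip.
It also fails if it takes over 58 s, if anything falls off the work surface, if the arm or the gripper's body presses on something with over 40 N, if the wrist force passes 120 N, or if a joint passes its speed limit or range.

## Working session

There is one attempt and no reset: what is moved stays moved. The work goes in short steps, Python scripts to look and compute and a tool call to move; the robot and the scene stay as the last step left them, time stands still between calls to the robot, and variables do not carry over. Pictures are saved under pics/ and viewed, about 8 in all and at most 12, crops included, and the job is handed in when it is done.

Besides the shell and the picture viewer there is one more tool, called after "Request:" as name([rows], argument=value, ...), one row to a line, values as JSON. drive_tool: Moves the arm, as the interface text tells. Its arguments: {"type":"object","properties":{"increments":{"type":"array","items":{"type":"array","items":{"type":"number"}}},"newtons":{"type":"number"}},"required":["increments"]}

```bash
mkdir -p pics; cat > h.py <<'E'
import numpy as np, cv2
from bench import manip
from scipy.spatial.transform import Rotation as R
def world(name,depth,cal,u,v):
    K=np.array(cal["intrinsics"]);d=depth
    c=np.stack([(u-K[0,2])/K[0,0]*d,-(v-K[1,2])/K[1,1]*d,-d,np.ones_like(d)])
    return (np.linalg.inv(np.array(cal["world_to_cam"]))@c)[:3]
def cloud(name):
    im,d=manip.read_camera(name);cal=manip.get_calibration(name)
    v,u=np.mgrid[:400,:640].astype(float)
    P=world(name,d.ravel().astype(float),cal,u.ravel(),v.ravel()).T.reshape(400,640,3)
    P[d==0]=np.nan
    return im,P
E
python3 - <<'E'
from h import *
s=manip.get_state();print(s)
ims=[]
for n in("scene","side","wrist"):
    c=manip.get_calibration(n);print(n,{k:np.round(v,3).tolist() if not isinstance(v,str) else v for k,v in c.items()})
    if n!="wrist":
        im,P=cloud(n);np.save(n+"0.npy",P);cv2.imwrite(n+"0.png",im[...,::-1])
    else: im,_=manip.read_camera(n)
    cv2.imwrite(f"pics/{n}0.png",im[...,::-1])
E
```

```text
{'time_s': 0.0, 'joint_pos': array([-8.52378378e-01,  2.55752424e-01,  1.06990426e-01, -5.24652469e-04,
       -1.42391000e+00, -2.84612225e-01]), 'joint_velocities': array([ 0.00069314, -0.00144241,  0.0017786 ,  0.00053291, -0.00180342,
        0.00041263]), 'joint_torque': array([-1.78742653e-06, -3.86630344e+01,  2.37941551e+01,  5.36530852e+00,
       -6.10073723e-03, -1.03267300e-05]), 'ee_pos': array([ 0.23100357, -0.49848796,  0.19067982]), 'tcp_rot': array([-1.54199731, -0.33972373,  0.34042976]), 'ft_force': array([-0.21468827, -0.1957208 ,  0.16593459]), 'torque': array([-0.03373294, -0.00562948, -0.00248975]), 'grip_width': 0.994857160711607}
scene {'intrinsics': [[387.172, 0.0, 315.138], [0.0, 387.172, 203.98], [0.0, 0.0, 1.0]], 'world_to_cam': [[-0.698, -0.716, -0.019, 0.447], [0.446, -0.455, 0.771, -0.25], [-0.561, 0.529, 0.637, -0.738], [0.0, 0.0, 0.0, 1.0]]}
side {'intrinsics': [[369.691, 0.0, 322.591], [0.0, 369.691, 204.487], [0.0, 0.0, 1.0]], 'world_to_cam': [[-0.87, -0.492, -0.023, 0.514], [0.274, -0.522, 0.807, -0.152], [-0.409, 0.696, 0.59, -0.861], [0.0, 0.0, 0.0, 1.0]]}
wrist {'intrinsics': [[309.707, 0.0, 323.056], [0.0, 309.707, 199.638], [0.0, 0.0, 1.0]], 'T_tool_cam': [[0.0, -0.96, -0.28, -0.07], [0.001, 0.28, -0.96, -0.183], [1.0, -0.0, 0.001, 0.0], [0.0, 0.0, 0.0, 1.0]]}
```

View pics/scene0.png

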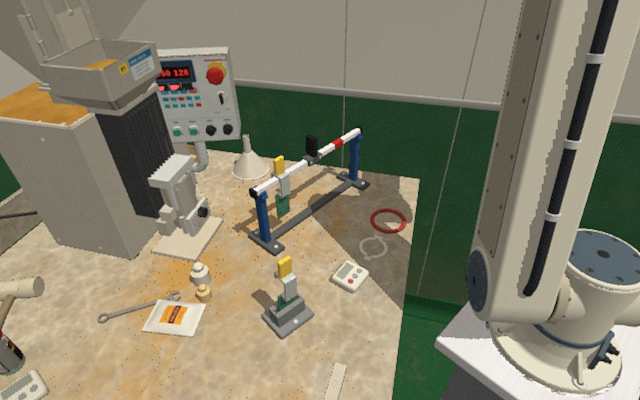

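View pics/side0.png

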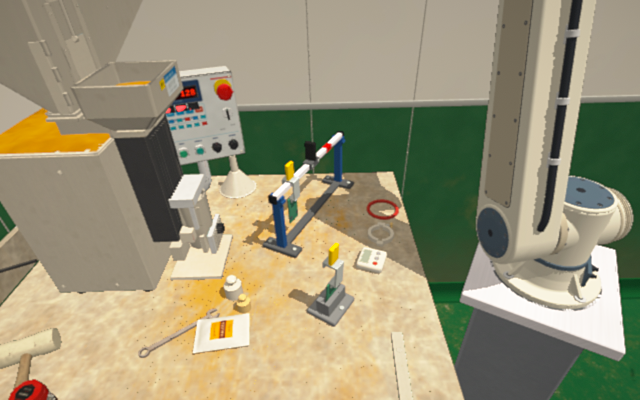

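The scene view shows the loose hanger's yellow tab at (285,267), its rest at (288,315), the hung tab at (279,165), the grip at (311,146), the red band at (337,143) and the bar's ends at (254,191) and (358,131). The side view shows the same things. I'll measure them now.

```bash
python3 - <<'E'
from h import *
def comps(n,name,m,P,mn=15):
    k,l,st,c=cv2.connectedComponentsWithStats(m.astype(np.uint8))
    for i in range(1,k):
        if st[i,4]>=mn and c[i][0]<430 and c[i][1]>120 and c[i][0]>220:
            q=P[l==i];q=q[~np.isnan(q[:,0])]
            if len(q): print(n,name,np.round(c[i]),st[i].tolist(),"med",np.round(np.median(q,0),4),"p3",np.round(np.percentile(q,3,0),3),"p97",np.round(np.percentile(q,97,0),3))
for n in("scene","side"):
    im=cv2.imread(n+"0.png");P=np.load(n+"0.npy");h=cv2.cvtColor(im,cv2.COLOR_BGR2HSV);H,S,V=[h[...,i].astype(int) for i in range(3)]
    z=P[...,2]
    comps(n,"yellow",(H>18)&(H<32)&(S>160)&(V>120)&(z>.1),P)
    comps(n,"red",((H<8)|(H>172))&(S>150)&(z<.3),P)
    comps(n,"black",(V<60)&(z>.1)&(z<.3),P)
    comps(n,"blue",(H>100)&(H<125)&(S>120)&(z>.02),P)
    comps(n,"green",(H>65)&(H<95)&(S>80)&(z>.02)&(P[...,0]<.9)&(P[...,1]>-.4),P)
    comps(n,"grey",(S<50)&(V>50)&(V<190)&(z>.02)&(z<.06),P,60)
    # bar top points
    m=(z>.166)&(z<.174)&(S<60)&(V>120)&(P[...,0]<.8)
    m[:, :230]=0;m[:,400:]=0
    q=P[m];
    vx=cv2.fitLine(q[:,:2].astype(np.float32),cv2.DIST_HUBER,0,.01,.01).ravel();print(n,"bar",len(q),vx,np.degrees(np.arctan2(vx[1],vx[0])),q.min(0),q.max(0))
E
```

```text
scene yellow [279. 165.] [274, 155, 10, 20, 167] med [0.5783 0.1656 0.2002] p3 [0.576 0.153 0.179] p97 [0.585 0.175 0.216]
scene yellow [284. 266.] [278, 256, 13, 22, 220] med [0.3736 0.3298 0.1632] p3 [0.372 0.318 0.141] p97 [0.379 0.339 0.178]
scene red [337. 142.] [331, 138, 12, 11, 72] med [ 0.5864 -0.0328  0.1689] p3 [ 0.583 -0.049  0.156] p97 [ 0.599 -0.019  0.172]
scene red [388. 221.] [371, 209, 35, 24, 258] med [ 0.4153 -0.038   0.0071] p3 [ 0.373 -0.081  0.001] p97 [0.457 0.001 0.01 ]
scene black [227. 129.] [223, 125, 9, 10, 68] med [0.7035 0.2045 0.2553] p3 [0.699 0.197 0.245] p97 [0.713 0.211 0.261]
scene black [360. 128.] [356, 125, 7, 9, 25] med [ 0.5901 -0.1246  0.1719] p3 [ 0.585 -0.127  0.16 ] p97 [ 0.604 -0.121  0.175]
scene black [311. 145.] [306, 134, 12, 24, 243] med [0.5826 0.0632 0.2022] p3 [0.572 0.053 0.174] p97 [0.6   0.066 0.223]
scene black [253. 194.] [249, 189, 9, 12, 60] med [0.5755 0.2445 0.1645] p3 [0.567 0.234 0.14 ] p97 [0.587 0.246 0.173]
scene blue [354. 155.] [349, 132, 14, 47, 377] med [ 0.5891 -0.1036  0.0942] p3 [ 0.579 -0.115  0.025] p97 [ 0
[... 2570 characters left out ...]
.2305  0.0537] p3 [ 0.854 -0.248  0.024] p97 [ 0.9   -0.218  0.082]
side green [300. 132.] [297, 129, 8, 8, 21] med [ 0.8313 -0.2596  0.0627] p3 [ 0.818 -0.269  0.05 ] p97 [ 0.841 -0.254  0.073]
side green [292. 209.] [288, 199, 9, 23, 121] med [0.5814 0.1695 0.0849] p3 [0.58  0.152 0.057] p97 [0.583 0.183 0.12 ]
side green [329. 291.] [326, 284, 10, 16, 71] med [0.3825 0.342  0.0586] p3 [0.381 0.322 0.046] p97 [0.386 0.348 0.085]
side grey [330. 299.] [316, 284, 29, 30, 445] med [0.377  0.3439 0.0425] p3 [0.369 0.301 0.022] p97 [0.401 0.361 0.046]
side bar 572 [ 0.09612129 -0.9953696   0.6014603  -0.04911026] -84.48414 [ 0.52471071 -0.43512144  0.16605289] [0.79800514 0.24231617 0.17398747]
```

View pics/wrist0.png

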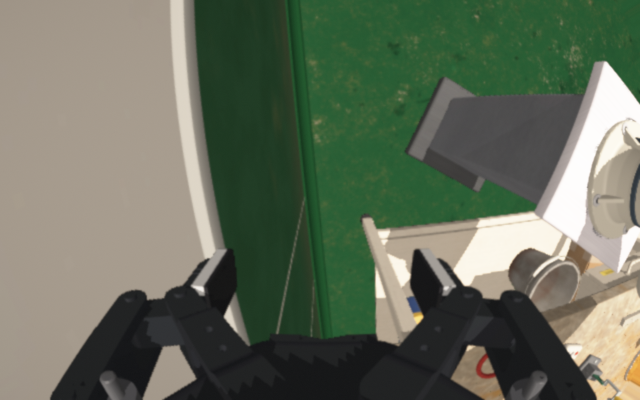

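The wrist view shows only the floor and the cart edge, with no task objects in it. Next I fit the bar line and the rest's yaw, and work out the tool axes.

```bash
python3 - <<'E'
from h import *
print(np.round(R.from_rotvec(manip.get_state()["tcp_rot"]).as_matrix(),3))
for n in("scene","side"):
    P=np.load(n+"0.npy");x,y,z=[P[...,i] for i in range(3)]
    m=(z>.166)&(z<.175)&(x>.55)&(x<.62)&(y>-.13)&(y<.25)
    q=P[m][:,:2];v=cv2.fitLine(q.astype(np.float32),cv2.DIST_HUBER,0,.01,.01).ravel()
    print(n,"bar yaw",np.degrees(np.arctan(-v[0]/v[1])),"at",v[2:],"y range",np.percentile(q[:,1],[1,99]))
    for nm,m in(("rest",(z>.04)&(z<.05)&(x>.3)&(x<.45)&(y>.25)&(y<.42)),("tabtop",(z>.172)&(x>.34)&(x<.41)&(y>.29)&(y<.37)),("griptop",(z>.218)&(x>.55)&(x<.62)&(y>.03)&(y<.1)),("tab2top",(z>.211)&(x>.55)&(x<.62)&(y>.13)&(y<.2))):
        q=P[m][:,:2]; print(n,nm,len(q),np.round(P[m].mean(0),4),cv2.minAreaRect((q*1000).astype(np.float32)))
E
```

```text
[[ 0.907 -0.001 -0.42 ]
 [ 0.42   0.001  0.907]
 [-0.    -1.     0.001]]
scene bar yaw 3.0257986 at [0.58349013 0.08241684] y range [-0.12467596  0.24466831]
scene rest 333 [0.379  0.332  0.0447] ((383.6642150878906, 326.3863525390625), (65.67498016357422, 32.82149887084961), 85.37559509277344)
scene tabtop 80 [0.3754 0.3272 0.1764] ((376.2100524902344, 326.75238037109375), (10.878887176513672, 26.331439971923828), 3.3674395084381104)
scene griptop 50 [0.5853 0.0599 0.2216] ((586.5255737304688, 59.404911041259766), (13.321792602539062, 27.944814682006836), 89.53053283691406)
scene tab2top 40 [0.5808 0.163  0.2144] ((581.080078125, 163.35745239257812), (9.575346946716309, 24.08686065673828), 4.426753997802734)
side bar yaw 2.9495733 at [0.58467466 0.09074493] y range [-0.12267934  0.24701307]
side rest 277 [0.3822 0.3364 0.0445] ((385.47979736328125, 328.5126037597656), (67.1080322265625, 32.25221633911133), 85.57405090332031)
side tabtop 61 [0.3769 0.3302 0.1765] ((377.88604736328125, 328.8119201660156), (24.550479888916016, 9.692717552185059), 85.67755889892578)
side griptop 37 [0.5872 0.0625 0.2212] ((587.8793334960938, 61.98422622680664), (12.753753662109375, 27.623422622680664), 89.12702941894531)
side tab2top 32 [0.5823 0.1664 0.2148] ((582.6846313476562, 165.25123596191406), (9.090973854064941, 27.139503479003906), 7.469127178192139)
```

Request:
drive_tool([
  [0,-0.04,0,0,0,0,0],
  [0,-0.04,0,0,0,0,0],
  [0,-0.04,0,0,0,0,0],
])

```text
time_s: 0.4
ee_pos: [0.2273, -0.4916, 0.3002]
tcp_rot: [-1.512, -0.33, 0.347]
ft_force: [1.0, -2.2, 1.2]
grip_width: 1.0
```

```bash
cat >> h.py <<'E'
def go(p,yaw,n=5,g=0):
    """rows (tool axes) toward TCP p, tool down with tool x at world yaw (deg)"""
    s=manip.get_state();M=R.from_rotvec(s["tcp_rot"]);c,q=np.cos(np.radians(yaw)),np.sin(np.radians(yaw))
    T=R.from_matrix(np.array([[c,0,-q],[q,0,c],[0,-1,0]]))
    rv=(M.inv()*T).as_rotvec(degrees=True)/n; d=(np.array(p)-s["ee_pos"])/n
    print("dist",np.round(d*n,4),"rot",np.round(rv*n,1))
    for i in range(n):
        print([round(float(a),3) for a in M.inv().apply(d)]+[round(float(a),1) for a in rv]+[g]); M=M*R.from_rotvec(rv,degrees=True)
E
python3 -c "
from h import *
go((.42,-.1,.32),62,10)"
```

```text
dist [0.1927 0.3916 0.0198] rot [ -1.9 -37.1   0.4]
[0.034, -0.001, 0.027, -0.2, -3.7, 0.0, 0]
[0.036, -0.001, 0.025, -0.2, -3.7, 0.0, 0]
[0.037, -0.001, 0.023, -0.2, -3.7, 0.0, 0]
[0.039, -0.002, 0.02, -0.2, -3.7, 0.0, 0]
[0.04, -0.002, 0.018, -0.2, -3.7, 0.0, 0]
[0.041, -0.002, 0.015, -0.2, -3.7, 0.0, 0]
[0.042, -0.002, 0.013, -0.2, -3.7, 0.0, 0]
[0.043, -0.002, 0.01, -0.2, -3.7, 0.0, 0]
[0.043, -0.002, 0.007, -0.2, -3.7, 0.0, 0]
[0.043, -0.002, 0.004, -0.2, -3.7, 0.0, 0]
```

Request:
drive_tool([
  [0.03,-0.001,0.025,0,-3.5,0,0],
  [0.032,-0.001,0.023,0,-3.5,0,0],
  [0.033,-0.001,0.022,0,-3.5,0,0],
  [0.034,-0.001,0.02,0,-3.5,0,0],
  [0.035,-0.001,0.018,0,-3.5,0,0],
])

```text
time_s: 0.82
ee_pos: [0.3126, -0.317, 0.3159]
tcp_rot: [-1.476, -0.573, 0.578]
ft_force: [0.8, -0.6, -0.5]
grip_width: 1.002
```

Request:
drive_tool([
  [0.036,-0.002,0.013,0,-3.5,0,0],
  [0.036,-0.002,0.011,0,-3.5,0,0],
  [0.037,-0.002,0.009,0,-3.5,0,0],
  [0.037,-0.002,0.007,0,-3.5,0,0],
  [0.038,-0.002,0.006,0,-3.5,0,0],
])

```text
time_s: 1.23
ee_pos: [0.3977, -0.1371, 0.3279]
tcp_rot: [-1.391, -0.822, 0.821]
ft_force: [0.8, -1.0, 0.2]
grip_width: 1.001
```

```bash
python3 -c "
from h import *
im,d=manip.read_camera('wrist');cv2.imwrite('pics/w1.png',im[...,::-1])
np.savez('w1.npz',im=im,d=d,p=manip.get_state()['ee_pos'],r=manip.get_state()['tcp_rot'])
go((.377,.28,.31),90,11)"
```

```text
dist [-0.0232  0.4117 -0.0176] rot [ -0.7 -28.8   0.9]
[0.032, 0.002, 0.02, -0.1, -2.6, 0.1, 0]
[0.033, 0.002, 0.018, -0.1, -2.6, 0.1, 0]
[0.033, 0.002, 0.017, -0.1, -2.6, 0.1, 0]
[0.034, 0.002, 0.015, -0.1, -2.6, 0.1, 0]
[0.035, 0.002, 0.014, -0.1, -2.6, 0.1, 0]
[0.035, 0.002, 0.012, -0.1, -2.6, 0.1, 0]
[0.036, 0.002, 0.011, -0.1, -2.6, 0.1, 0]
[0.036, 0.002, 0.009, -0.1, -2.6, 0.1, 0]
[0.037, 0.002, 0.007, -0.1, -2.6, 0.1, 0]
[0.037, 0.002, 0.006, -0.1, -2.6, 0.1, 0]
[0.037, 0.002, 0.004, -0.1, -2.6, 0.1, 0]
```

View pics/w1.png

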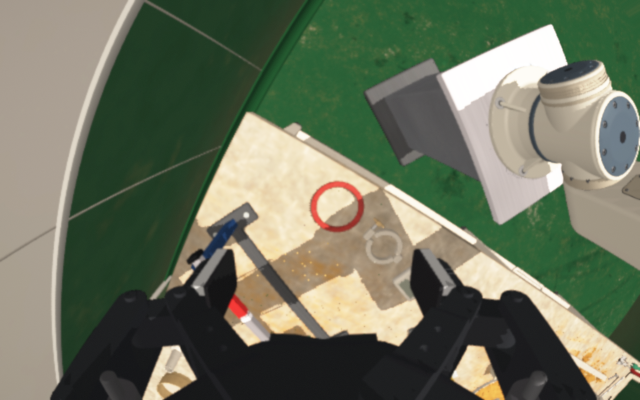

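The wrist view shows the stand's right foot at (235,215), the band at (240,305), the ring at (336,205), the clamp at (382,245) and the timer at (402,287). What lies on the tool's +x side is hidden, but the space straight below the TCP falls on image rows 112 to 225, so a hover will show the tab.

Request:
drive_tool([
  [0.033,0.001,0.02,0,-2.6,0,0],
  [0.034,0.001,0.018,0,-2.6,0,0],
  [0.034,0.001,0.017,0,-2.6,0,0],
  [0.035,0.001,0.015,0,-2.6,0,0],
  [0.035,0.001,0.014,0,-2.6,0,0],
])

```text
time_s: 1.7
ee_pos: [0.3904, 0.0598, 0.3242]
tcp_rot: [-1.304, -1.004, 1.002]
ft_force: [1.2, 0.4, -0.3]
grip_width: 1.0
```

Request:
drive_tool([
  [0.036,0.002,0.012,0,-2.6,0,0],
  [0.036,0.002,0.011,0,-2.6,0,0],
  [0.036,0.002,0.009,0,-2.6,0,0],
  [0.037,0.002,0.007,0,-2.6,0,0],
  [0.037,0.002,0.006,0,-2.6,0,0],
])

```text
time_s: 2.12
ee_pos: [0.374, 0.2563, 0.3177]
tcp_rot: [-1.202, -1.186, 1.177]
ft_force: [1.1, -0.3, -0.6]
grip_width: 1.0
```

```bash
python3 -c "
from h import *
go((.377,.327,.27),90,5)"
```

```text
dist [ 0.003   0.0707 -0.0477] rot [-0.7 -1.8  1.1]
[0.014, 0.01, -0.0, -0.1, -0.4, 0.2, 0]
[0.014, 0.01, -0.0, -0.1, -0.4, 0.2, 0]
[0.014, 0.01, -0.0, -0.1, -0.4, 0.2, 0]
[0.014, 0.01, -0.0, -0.1, -0.4, 0.2, 0]
[0.014, 0.01, -0.001, -0.1, -0.4, 0.2, 0]
```

Request:
drive_tool([
  [0.014,0.012,0,0,-0.4,0.2,0],
  [0.014,0.012,0,0,-0.4,0.2,0],
  [0.014,0.012,0,0,-0.4,0.2,0],
  [0.014,0.012,0,0,-0.4,0.2,0],
  [0.012,0.012,0,0,0,0,0],
])

```text
time_s: 2.53
ee_pos: [0.3721, 0.3344, 0.2556]
tcp_rot: [-1.193, -1.208, 1.217]
ft_force: [0.3, 0.7, 0.3]
grip_width: 1.004
```

```bash
cat >> h.py <<'E'
def wcloud():
    s=manip.get_state();im,d=manip.read_camera("wrist");c=manip.get_calibration("wrist")
    K=np.array(c["intrinsics"]);v,u=np.mgrid[:400,:640].astype(float)
    a=(u-K[0,2])/K[0,0];b=(v-K[1,2])/K[1,1];r=np.hypot(a,b)+1e-9;t=np.tan(np.minimum(r,1.5))/r
    C=np.stack([a*t*d,-b*t*d,-d],-1);T=np.array(c["T_tool_cam"])
    P=(C@T[:3,:3].T+T[:3,3])@R.from_rotvec(s["tcp_rot"]).as_matrix().T+s["ee_pos"];P[d==0]=np.nan
    return im,P
E
python3 -c "
from h import *
im,P=wcloud();cv2.imwrite('pics/w2.png',im[...,::-1])
h=cv2.cvtColor(im,cv2.COLOR_RGB2HSV).astype(int);x,y,z=[P[...,i] for i in range(3)]
Y=(h[...,0]>18)&(h[...,0]<32)&(h[...,1]>150)&(z>.12)&(z<.2)&(y>.25)&(y<.4)
q=P[Y];print(len(q),q.mean(0),q.min(0),q.max(0))
t=q[q[:,2]>.173];print('top',len(t),np.median(t,0),cv2.minAreaRect((t[:,:2]*1000).astype(np.float32)))
m=(z>.041)&(z<.049)&(x>.31)&(x<.44)&(y>.26)&(y<.4);t=P[m];print('rest',len(t),t.mean(0),cv2.minAreaRect((t[:,:2]*1000).astype(np.float32)))
print(manip.get_state()['ee_pos']);go((.377,.327,.2),90,5)
"
```

```text
357 [0.3782625  0.32542698 0.17528592] [0.37368917 0.3146534  0.14170004] [0.3837593  0.34062528 0.18022629]
top 299 [0.37807624 0.32697208 0.17821692] ((378.10919189453125, 327.9705810546875), (8.745890617370605, 25.299135208129883), 0.32694312930107117)
rest 459 [0.38588746 0.3088705  0.04555014] ((384.7896728515625, 311.9136047363281), (35.06925964355469, 32.2611198425293), 85.67118835449219)
[0.37087125 0.33521702 0.25221801]
dist [ 0.0061 -0.0082 -0.0522] rot [-0.9  0.4  0.1]
[-0.002, 0.01, -0.001, -0.2, 0.1, 0.0, 0]
[-0.002, 0.01, -0.001, -0.2, 0.1, 0.0, 0]
[-0.002, 0.01, -0.001, -0.2, 0.1, 0.0, 0]
[-0.002, 0.01, -0.001, -0.2, 0.1, 0.0, 0]
[-0.002, 0.01, -0.001, -0.2, 0.1, 0.0, 0]
```

View pics/w2.png

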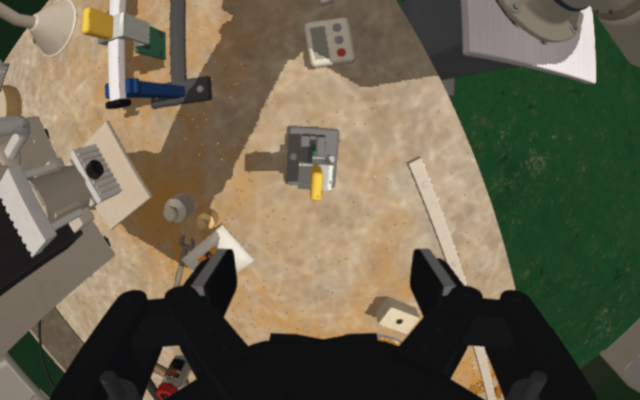

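The tab is at (317,182), centred under the jaws. Its top is at (0.378, 0.3275, 0.178), which agrees with the expected height. The rest at (313,158) is turned about -4 degrees.

Request:
drive_tool([
  [-0.002,0.012,-0.002,0,1,0,0],
  [-0.002,0.012,-0.002,-0.3,1,0,0],
  [-0.002,0.012,-0.002,-0.3,1,0,0],
  [-0.002,0.012,-0.001,-0.3,1,0,0],
  [0,0.012,0,0,0,0,0],
])

```text
time_s: 3.0
ee_pos: [0.3773, 0.3275, 0.1892]
tcp_rot: [-1.239, -1.162, 1.163]
ft_force: [-0.2, 0.9, -0.0]
grip_width: 1.001
```

```bash
python3 -c "
from h import *
go((.378,.3275,.144),86,5)"
```

```text
dist [ 0.0007 -0.     -0.0452] rot [-0.   0.3 -0. ]
[0.0, 0.009, -0.0, -0.0, 0.1, -0.0, 0]
[0.0, 0.009, -0.0, -0.0, 0.1, -0.0, 0]
[0.0, 0.009, -0.0, -0.0, 0.1, -0.0, 0]
[0.0, 0.009, -0.0, -0.0, 0.1, -0.0, 0]
[0.0, 0.009, -0.0, -0.0, 0.1, -0.0, 0]
```

Request:
drive_tool([
  [0,0.0105,0,0,0,0,0],
  [0,0.0105,0,0,0,0,0],
  [0,0.0105,0,0,0,0,60],
  [0,0.0105,0,0,0,0,120],
  [0,0.003,0,0,0,0,160],
], newtons=30)

```text
time_s: 3.42
ee_pos: [0.3759, 0.3245, 0.1396]
tcp_rot: [-1.24, -1.155, 1.166]
ft_force: [0.1, -0.1, -0.4]
grip_width: 0.607
```

Request:
drive_tool([
  [0,0.001,0,0,0,0,255],
  [0,0,0,0,0,0,255],
  [0,0,0,0,0,0,255],
  [0,0,0,0,0,0,255],
  [0,0,0,0,0,0,255],
])

```text
time_s: 3.83
ee_pos: [0.3764, 0.3241, 0.1398]
tcp_rot: [-1.24, -1.156, 1.166]
ft_force: [-0.2, 0.0, 0.2]
grip_width: 0.0
```

The opening reads 0.0 where 0.12 was expected, so I need to look.

```bash
python3 -c "
from h import *
print(manip.get_state())
im,P=wcloud();a=im[60:360,200:450]
s=manip.read_camera('scene')[0][200:350,200:400]
cv2.imwrite('pics/w3.png',np.hstack([cv2.resize(a,(417,500)),cv2.resize(s,(383,500))])[...,::-1])
"
```

```text
{'time_s': 3.8333, 'joint_pos': array([ 1.02607548e+00,  1.77434117e-01, -1.23969439e-01, -1.03644500e-03,
       -1.27517259e+00, -1.09162861e+00]), 'joint_velocities': array([-0.0029286 , -0.00537275,  0.01003664,  0.0021474 , -0.00356957,
       -0.00163781]), 'joint_torque': array([-1.09711351e-02, -3.32121706e+01,  2.28750944e+01,  5.16522467e+00,
       -1.94982940e-02,  1.69944697e-04]), 'ee_pos': array([0.37643294, 0.32411752, 0.13979721]), 'tcp_rot': array([-1.24024357, -1.15570466,  1.16560987]), 'ft_force': array([-0.23730634,  0.01051373,  0.22573032]), 'torque': array([ 0.00328668, -0.00445691, -0.01137154]), 'grip_width': 0.00044334342470881484}
```

View pics/w3.png

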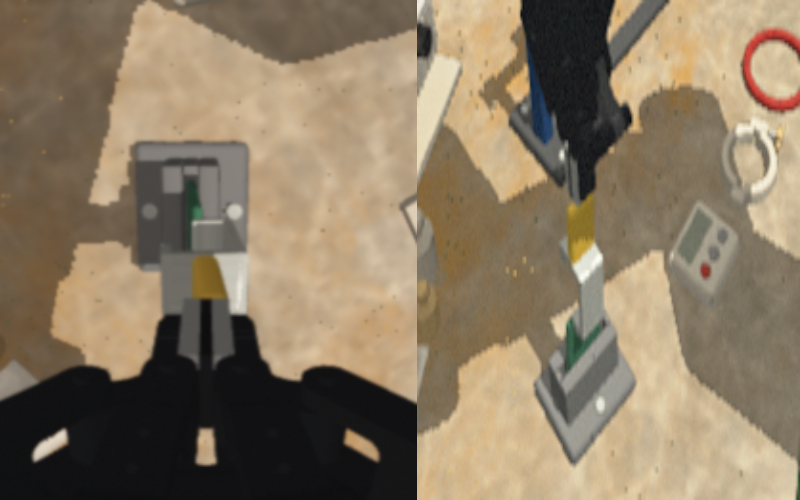

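The fingers are shut and the yellow tab shows in front of them, on the camera side, at (207,275) in the left half. The hanger is still standing in the rest. I'll measure the fingertips against the tab.

```bash
python3 -c "
from h import *
for n in('scene','side','wrist'):
    im,P=cloud(n) if n!='wrist' else wcloud()
    h=cv2.cvtColor(im,cv2.COLOR_RGB2HSV).astype(int);x,y,z=[P[...,i] for i in range(3)]
    B=(x>.33)&(x<.43)&(y>.27)&(y<.39)&(z>.1)
    Y=B&(h[...,0]>16)&(h[...,0]<34)&(h[...,1]>150)
    q=P[Y];print(n,'tab',len(q),np.round(np.percentile(q,[2,50,98],0),4).tolist())
    F=B&(h[...,1]<90)&(h[...,2]<120)&(z<.23);q=P[F]
    for lo in np.arange(.12,.23,.01):
        t=q[(q[:,2]>lo)&(q[:,2]<lo+.01)]
        if len(t)>3: print('  dark z',round(lo,3),len(t),np.round(np.percentile(t,[5,50,95],0)[:,:2],3).tolist())
"
```

```text
scene tab 205 [[0.3691, 0.3174, 0.1395], [0.3712, 0.3312, 0.161], [0.3781, 0.3395, 0.1782]]
  dark z 0.12 7 [[0.373, 0.336], [0.392, 0.338], [0.394, 0.339]]
  dark z 0.13 7 [[0.368, 0.338], [0.386, 0.339], [0.391, 0.34]]
  dark z 0.18 31 [[0.363, 0.321], [0.371, 0.332], [0.381, 0.334]]
  dark z 0.19 56 [[0.363, 0.318], [0.366, 0.33], [0.382, 0.334]]
  dark z 0.2 57 [[0.362, 0.32], [0.369, 0.331], [0.381, 0.334]]
  dark z 0.21 30 [[0.364, 0.33], [0.373, 0.333], [0.384, 0.334]]
  dark z 0.22 63 [[0.351, 0.328], [0.373, 0.334], [0.402, 0.337]]
side tab 157 [[0.3704, 0.3193, 0.141], [0.3729, 0.3361, 0.163], [0.3806, 0.3418, 0.1781]]
  dark z 0.18 19 [[0.368, 0.33], [0.375, 0.334], [0.383, 0.336]]
  dark z 0.19 61 [[0.364, 0.322], [0.371, 0.332], [0.388, 0.336]]
  dark z 0.2 58 [[0.364, 0.322], [0.372, 0.332], [0.388, 0.336]]
  dark z 0.21 41 [[0.364, 0.329], [0.374, 0.332], [0.387, 0.336]]
  dark z 0.22 102 [[0.354, 0.328], [0.38, 0.336], [0.403, 0.339]]
wrist tab 387 [[0.3715, 0.3146, 0.1432], [0.3765, 0.3156, 0.1632], [0.3807, 0.3178, 0.1777]]
  dark z 0.12 60 [[0.362, 0.314], [0.366, 0.316], [0.394, 0.318]]
  dark z 0.13 719 [[0.373, 0.314], [0.388, 0.322], [0.394, 0.337]]
  dark z 0.14 5 [[0.392, 0.322], [0.393, 0.325], [0.394, 0.332]]
  dark z 0.18 162 [[0.366, 0.313], [0.377, 0.314], [0.387, 0.318]]
  dark z 0.19 558 [[0.365, 0.313], [0.377, 0.316], [0.389, 0.319]]
  dark z 0.2 628 [[0.365, 0.313], [0.377, 0.316], [0.389, 0.319]]
  dark z 0.21 771 [[0.37, 0.313], [0.377, 0.314], [0.383, 0.332]]
  dark z 0.22 1860 [[0.354, 0.311], [0.379, 0.314], [0.4, 0.33]]
```

Scene, side and wrist depth all put the shut fingertips at z≈0.18, just above the tab's top, while the reported TCP is at z=0.140. So the real tips end about 40 mm short of the reported TCP. x and y agree. I'll pin down that offset before going on.

```bash
python3 -c "
from h import *
s=manip.get_state();print(s['ee_pos'])
for n in('scene','side','wrist'):
    im,P=cloud(n) if n!='wrist' else wcloud()
    h=cv2.cvtColor(im,cv2.COLOR_RGB2HSV).astype(int);x,y,z=[P[...,i] for i in range(3)]
    F=(x>.355)&(x<.4)&(y>.305)&(y<.345)&(h[...,1]<90)&(z<.25)&(z>.165)
    q=P[F];print(n,len(q),np.round(np.percentile(q,[0,1,2,5,10],0)[:,2],4), np.histogram(q[:,2],np.arange(.164,.21,.004))[0])
    if n=='wrist':
        v=np.argwhere(F&(z<.19));print('rows',v.min(0),v.max(0))
"
```

```text
[0.37619508 0.32396699 0.13934554]
scene 399 [0.1772 0.1805 0.1834 0.1875 0.1914] [ 0  0  0  3  7 13 24 17 31 26 16]
side 486 [0.1822 0.1836 0.1848 0.1885 0.1926] [ 0  0  0  0  6 15 25 26 24 26 26]
wrist 6558 [0.1655 0.1868 0.1886 0.1923 0.1983] [  1   3   2   0   2  98 191 219 243 233 279]
rows [231 297] [251 350]
```

Request:
drive_tool([
  [0,-0.005,0,0,0,0,0],
  [0,0,0,0,0,0,0],
  [0.001,0,0,0,0,0,0],
  [0.001,0,0,0,0,0,0],
  [0.001,0,0,0,0,0,0],
])

```text
time_s: 4.65
ee_pos: [0.3765, 0.3271, 0.145]
tcp_rot: [-1.24, -1.155, 1.166]
ft_force: [0.1, -0.0, -0.3]
grip_width: 0.706
```

Request:
drive_tool([
  [0,0,0,0,0,0,0],
  [0,0.01,0,0,0,0,0],
  [0,0.01,0,0,0,0,0],
  [0,0.009,0,0,0,0,0],
  [0,0.006,0,0,0,0,0],
])

```text
time_s: 5.07
ee_pos: [0.3767, 0.328, 0.108]
tcp_rot: [-1.239, -1.157, 1.164]
ft_force: [-0.1, 0.4, 0.0]
grip_width: 1.0
```

```bash
python3 -c "
from h import *
go((.3765,.327,.102),86,3)
"
```

```text
dist [-0.0002 -0.001  -0.006 ] rot [-0.2  0.2 -0.2]
[-0.0, 0.002, 0.0, -0.1, 0.1, -0.1, 0]
[-0.0, 0.002, 0.0, -0.1, 0.1, -0.1, 0]
[-0.0, 0.002, 0.0, -0.1, 0.1, -0.1, 0]
```

Request:
drive_tool([
  [0,0.005,0,0,0,0,255],
  [0,0.001,0,0,0,0,255],
  [0,0,0,0,0,0,255],
  [0,0,0,0,0,0,255],
  [0,0,0,0,0,0,255],
], newtons=30)

```text
time_s: 5.48
ee_pos: [0.3758, 0.3266, 0.0988]
tcp_rot: [-1.241, -1.153, 1.168]
ft_force: [-0.6, 0.1, 1.1]
grip_width: 0.302
```

Request:
drive_tool([
  [0,0,0,0,0,0,255],
  [0,0,0,0,0,0,255],
  [0,0,0,0,0,0,255],
])

```text
time_s: 5.73
ee_pos: [0.3798, 0.3271, 0.1006]
tcp_rot: [-1.245, -1.161, 1.164]
ft_force: [5.4, -1.2, -3.5]
grip_width: 0.116
```

```bash
python3 -c "
from h import *
s=manip.get_state();print(s['ee_pos'],s['grip_width'],s['ft_force'])
for n in('scene','side'):
    im,P=cloud(n)
    h=cv2.cvtColor(im,cv2.COLOR_RGB2HSV).astype(int);x,y,z=[P[...,i] for i in range(3)]
    F=(x>.34)&(x<.4)&(y>.305)&(y<.36)&(h[...,1]<90)&(z<.25)&(z>.12)
    q=P[F];print(n,len(q), np.histogram(q[:,2],np.arange(.12,.21,.004))[0])
    Y=(x>.34)&(x<.4)&(y>.305)&(y<.36)&(h[...,0]>16)&(h[...,0]<34)&(h[...,1]>150)&(z>.12)
    print(np.percentile(P[Y],[2,50,98],0))
    if n=='side': cv2.imwrite('pics/s4.png',cv2.resize(im[180:340,260:420],(640,640))[:600,:,::-1])
"
```

```text
[0.37983411 0.32706924 0.10056804] 0.11648748479488054 [ 5.4248257  -1.22669575 -3.47920472]
scene 872 [16 20 22 35 69  3 11 16 19 19 20 12 14  9 11 11 24 39 48 18 21 42]
[[0.37560758 0.33487283 0.14067915]
 [0.37842084 0.33883562 0.16174514]
 [0.38443581 0.34010576 0.17925823]]
side 1136 [17 17 15 27 70  6  9 23 20 24 20 24 24 14 25 23 39 60 69 36 27 43]
[[0.37444495 0.32792325 0.14311888]
 [0.38051092 0.34029539 0.16736565]
 [0.38616604 0.34232736 0.19158698]]
```

View pics/s4.png

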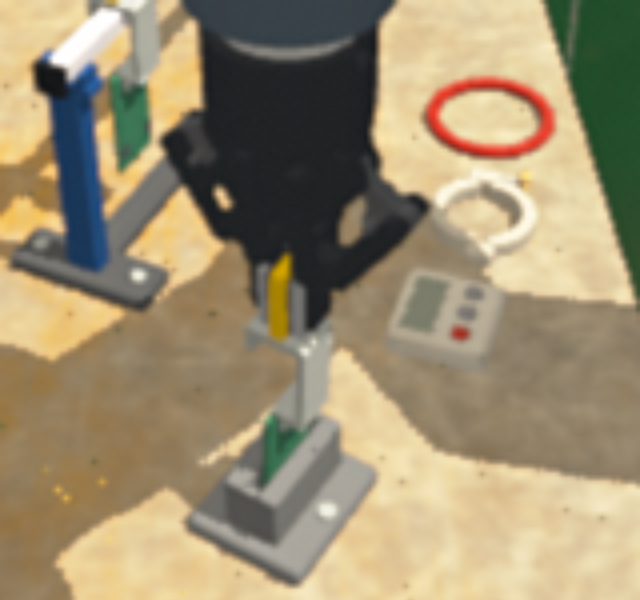

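The side view shows the tab (280,295) between both pads, and the opening of 0.116 (9.9 mm) matches its 10 mm. Now I lift it straight out of the slot.

Request:
drive_tool([
  [0,-0.012,0,0,0,0,255],
  [0,-0.02,0,0,0,0,255],
  [0,-0.025,0,0,0,0,255],
  [0,-0.03,0,0,0,0,255],
  [0,-0.03,0,0,0,0,255],
], newtons=40)

```text
time_s: 6.25
ee_pos: [0.3797, 0.3244, 0.2161]
tcp_rot: [-1.251, -1.153, 1.172]
ft_force: [-0.0, -0.2, -0.5]
grip_width: 0.113
```

Request:
drive_tool([
  [0,-0.02,0,0,0,0,255],
  [0,-0.01,0,0,0,0,255],
])

```text
time_s: 6.42
ee_pos: [0.3809, 0.3258, 0.2525]
tcp_rot: [-1.25, -1.159, 1.165]
ft_force: [0.8, 0.4, -1.6]
grip_width: 0.108
```

```bash
python3 -c "
from h import *
print(manip.get_state()['ft_force'],manip.get_state()['grip_width'])
go((.50,-.07,.23),93,15,255)
"
```

```text
[ 0.77099869  0.40292343 -1.58254616] 0.10836494272259892
dist [ 0.1191 -0.3958 -0.0225] rot [ 0.3 -6.8 -0.6]
[-0.026, 0.002, -0.01, 0.0, -0.5, -0.0, 255]
[-0.026, 0.002, -0.009, 0.0, -0.5, -0.0, 255]
[-0.026, 0.002, -0.009, 0.0, -0.5, -0.0, 255]
[-0.026, 0.002, -0.009, 0.0, -0.5, -0.0, 255]
[-0.026, 0.002, -0.009, 0.0, -0.5, -0.0, 255]
[-0.026, 0.002, -0.009, 0.0, -0.5, -0.0, 255]
[-0.026, 0.002, -0.008, 0.0, -0.5, -0.0, 255]
[-0.026, 0.002, -0.008, 0.0, -0.5, -0.0, 255]
[-0.026, 0.002, -0.008, 0.0, -0.5, -0.0, 255]
[-0.026, 0.002, -0.008, 0.0, -0.5, -0.0, 255]
[-0.026, 0.002, -0.008, 0.0, -0.5, -0.0, 255]
[-0.027, 0.002, -0.007, 0.0, -0.5, -0.0, 255]
[-0.027, 0.002, -0.007, 0.0, -0.5, -0.0, 255]
[-0.027, 0.002, -0.007, 0.0, -0.5, -0.0, 255]
[-0.027, 0.002, -0.007, 0.0, -0.5, -0.0, 255]
```

Request:
drive_tool([
  [-0.026,0,-0.01,0,-0.5,0,255],
  [-0.028,0,-0.009,0,-0.5,0,255],
  [-0.028,0,-0.009,0,-0.5,0,255],
  [-0.028,0.002,-0.009,0,-0.5,0,255],
  [-0.028,0.002,-0.009,0,-0.5,0,255],
])

```text
time_s: 6.83
ee_pos: [0.4219, 0.1874, 0.2543]
tcp_rot: [-1.223, -1.207, 1.196]
ft_force: [0.5, -1.1, -1.4]
grip_width: 0.113
```

Request:
drive_tool([
  [-0.028,0.002,-0.008,0,-0.5,0,255],
  [-0.028,0.002,-0.008,0,-0.5,0,255],
  [-0.028,0.002,-0.008,0,-0.5,0,255],
  [-0.028,0.002,-0.008,0,-0.5,0,255],
  [-0.028,0.002,-0.008,0,-0.5,0,255],
])

```text
time_s: 7.25
ee_pos: [0.4632, 0.041, 0.2463]
tcp_rot: [-1.201, -1.247, 1.227]
ft_force: [1.1, -0.1, -1.1]
grip_width: 0.113
```

Request:
drive_tool([
  [-0.028,0.001,-0.007,0,-0.5,0,255],
  [-0.026,0.001,-0.006,0,-0.5,0,255],
  [-0.024,0.001,-0.006,0,-0.5,0,255],
  [-0.015,0,-0.004,0,-0.5,0,255],
  [-0.006,0,-0.002,0,0,0,255],
])

```text
time_s: 7.67
ee_pos: [0.4935, -0.0654, 0.2439]
tcp_rot: [-1.185, -1.272, 1.25]
ft_force: [0.4, 0.7, -0.4]
grip_width: 0.114
```

```bash
cat > m.py <<'E'
from h import *
def meas(pre):
    s=manip.get_state();print(s['ee_pos'],s['grip_width'],s['ft_force'])
    for n in('scene','side','wrist'):
        im,P=cloud(n) if n!='wrist' else wcloud()
        h=cv2.cvtColor(im,cv2.COLOR_RGB2HSV).astype(int);x,y,z=[P[...,i] for i in range(3)]
        B=(x>.42)&(x<.66)&(y>-.16)&(y<.08)
        for nm,m in(("band",B&((h[...,0]<8)|(h[...,0]>172))&(h[...,1]>130)&(z>.14)&(x>.55)),("tab",B&(h[...,0]>16)&(h[...,0]<34)&(h[...,1]>150)&(z>.16)),("bartop",B&(x>.56)&(z>.165)&(z<.176)),("plate",B&(h[...,0]>60)&(h[...,0]<95)&(h[...,1]>80)&(z>.03)&(z<.2)&(y<.05))):
            q=P[m]
            if len(q)>8:
                print(n,nm,len(q),np.round(np.percentile(q,[2,50,98],0),4).tolist())
                if nm=="bartop": v=cv2.fitLine(q[:,:2].astype(np.float32),cv2.DIST_HUBER,0,.01,.01).ravel();print('   yaw',np.degrees(np.arctan(-v[0]/v[1])),v[2:])
        cv2.imwrite(f'pics/{pre}_{n}.png',im[...,::-1])
E
python3 -c "
from m import *
meas('a5');go((.5,-.069,.161),93,5,255)"
```

```text
[ 0.49349087 -0.06539278  0.2439019 ] 0.11390328611707752 [ 0.36836007  0.7179105  -0.4043773 ]
scene band 70 [[0.5826, -0.0473, 0.1575], [0.5866, -0.0314, 0.1692], [0.5978, -0.0179, 0.1723]]
scene tab 75 [[0.4867, -0.0642, 0.2356], [0.4911, -0.0545, 0.3051], [0.5364, 0.0071, 0.3227]]
scene bartop 341 [[0.5736, -0.1252, 0.1653], [0.5887, -0.0159, 0.1701], [0.602, 0.0786, 0.1742]]
   yaw 3.6831152 [ 0.58762556 -0.0217241 ]
scene plate 143 [[0.4908, -0.1268, 0.1532], [0.4928, -0.0635, 0.1798], [0.6018, -0.0448, 0.1985]]
side band 41 [[0.5851, -0.047, 0.1579], [0.5875, -0.0325, 0.1688], [0.5999, -0.0193, 0.1717]]
side tab 65 [[0.4883, -0.0663, 0.2849], [0.4916, -0.0531, 0.3059], [0.4989, -0.0499, 0.3225]]
side bartop 232 [[0.5761, -0.1241, 0.1655], [0.5904, -0.0175, 0.17], [0.6031, 0.0786, 0.1748]]
   yaw 3.839472 [0.58751976 0.01432277]
side plate 84 [[0.4919, -0.0803, 0.1584], [0.4942, -0.0565, 0.1802], [0.4975, -0.0412, 0.1995]]
wrist band 582 [[0.5856, -0.0485, 0.1609], [0.5909, -0.0334, 0.1711], [0.5998, -0.0182, 0.1726]]
wrist tab 1989 [[0.4884, -0.0767, 0.2886], [0.4934, -0.0729, 0.3219], [0.4985, -0.0534, 0.324]]
wrist bartop 2832 [[0.5836, -0.1264, 0.1654], [0.5929, -0.0614, 0.1708], [0.6094, 0.031, 0.1747]]
   yaw 2.452042 [ 0.5934054  -0.05732084]
wrist plate 23 [[0.4962, -0.0829, 0.1691], [0.4972, -0.0822, 0.1883], [0.4982, -0.0816, 0.1987]]
dist [ 0.0068 -0.0056 -0.0828] rot [0.9 0.9 0.2]
[-0.001, 0.017, -0.001, 0.2, 0.2, 0.0, 255]
[-0.001, 0.017, -0.001, 0.2, 0.2, 0.0, 255]
[-0.001, 0.017, -0.001, 0.2, 0.2, 0.0, 255]
[-0.001, 0.017, -0.001, 0.2, 0.2, 0.0, 255]
[-0.001, 0.017, -0.001, 0.2, 0.2, 0.0, 255]
```

View pics/a5_wrist.png

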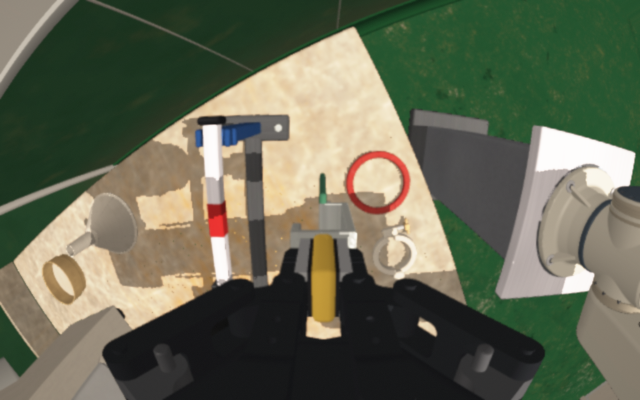

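The wrist view shows the hanger held upright (tab at (323,280)), the band at (218,220) and the bar's right cap at (211,120). The band's middle is at y≈-0.033 in all three cameras, the bar's axis there is at x≈0.591, and the hanger's origin sits 0.032 above the reported TCP. I descend to entry height.

Request:
drive_tool([
  [-0.001,0.018,-0.001,0.2,0.2,0,255],
  [-0.001,0.018,-0.001,0.2,0.2,0,255],
  [-0.001,0.018,-0.001,0.2,0.2,0,255],
  [-0.001,0.018,-0.001,0.2,0.2,0,255],
  [-0.001,0.01,0,0,0,0,255],
])

```text
time_s: 8.23
ee_pos: [0.5005, -0.0623, 0.1634]
tcp_rot: [-1.185, -1.263, 1.243]
ft_force: [0.2, 0.1, -1.2]
grip_width: 0.11
```

```bash
python3 -c "
from m import *
go((.56,-.071,.159),93,5,255)"
```

```text
dist [ 0.0595 -0.0087 -0.0044] rot [0.6 0.4 0.3]
[-0.002, 0.001, -0.012, 0.1, 0.1, 0.1, 255]
[-0.002, 0.001, -0.012, 0.1, 0.1, 0.1, 255]
[-0.002, 0.001, -0.012, 0.1, 0.1, 0.1, 255]
[-0.002, 0.001, -0.012, 0.1, 0.1, 0.1, 255]
[-0.002, 0.001, -0.012, 0.1, 0.1, 0.1, 255]
```

Request:
drive_tool([
  [-0.002,0.001,-0.01,0.1,0.1,0.1,255],
  [-0.002,0.001,-0.012,0.1,0.1,0.1,255],
  [-0.002,0.001,-0.012,0.1,0.1,0.1,255],
  [-0.001,0.001,-0.01,0.1,0.1,0.1,255],
  [0,0,-0.006,0,0,0,255],
])

```text
time_s: 8.65
ee_pos: [0.5538, -0.062, 0.1599]
tcp_rot: [-1.186, -1.253, 1.251]
ft_force: [-0.3, -0.2, 1.3]
grip_width: 0.109
```

```bash
python3 -c "
from m import *
meas('a6');go((.592,-.071,.159),93,4,255)"
```

```text
[ 0.55384514 -0.06198858  0.1598889 ] 0.10924141903432494 [-0.31505588 -0.18148375  1.30512681]
scene band 71 [[0.5826, -0.0476, 0.1579], [0.5864, -0.0327, 0.1689], [0.5977, -0.0178, 0.173]]
scene tab 50 [[0.548, -0.0598, 0.2004], [0.551, -0.0508, 0.2222], [0.5565, -0.048, 0.239]]
scene bartop 271 [[0.5731, -0.073, 0.1651], [0.5866, 0.0122, 0.17], [0.5985, 0.0794, 0.1743]]
   yaw 6.109431 [ 0.58722246 -0.0059755 ]
scene plate 168 [[0.5501, -0.1011, 0.0588], [0.5521, -0.0577, 0.1055], [0.586, -0.0416, 0.1417]]
side band 43 [[0.5851, -0.0494, 0.1579], [0.5878, -0.0349, 0.1694], [0.5997, -0.0218, 0.1713]]
side tab 52 [[0.5501, -0.0653, 0.1997], [0.5538, -0.0494, 0.2237], [0.561, -0.0457, 0.2385]]
side bartop 191 [[0.5754, -0.1071, 0.1655], [0.5888, -0.0016, 0.1699], [0.6027, 0.0776, 0.1749]]
   yaw 6.327867 [ 0.5901499  -0.02138569]
side plate 110 [[0.5524, -0.1006, 0.07], [0.5544, -0.0522, 0.1039], [0.5885, -0.0395, 0.1419]]
wrist band 976 [[0.5762, -0.0717, 0.1612], [0.5918, -0.0373, 0.1713], [0.6004, -0.0228, 0.2448]]
wrist tab 2003 [[0.5494, -0.0741, 0.2046], [0.5543, -0.0702, 0.2379], [0.5592, -0.0508, 0.2401]]
wrist bartop 4581 [[0.5829, -0.127, 0.1654], [0.5948, -0.0875, 0.1709], [0.6107, -0.0259, 0.175]]
   yaw 2.593707 [ 0.5950603  -0.08308712]
wrist plate 106 [[0.5545, -0.0807, 0.0864], [0.5559, -0.08, 0.1396], [0.5573, -0.0744, 0.1477]]
dist [ 0.0393 -0.0088 -0.0008] rot [ 0.2  0.3 -0.1]
[-0.003, 0.0, -0.01, 0.0, 0.1, -0.0, 255]
[-0.003, 0.0, -0.01, 0.0, 0.1, -0.0, 255]
[-0.003, 0.0, -0.01, 0.0, 0.1, -0.0, 255]
[-0.003, 0.0, -0.01, 0.0, 0.1, -0.0, 255]
```

Request:
drive_tool([
  [-0.005,0.002,0,0,0,0,255],
  [-0.005,0.001,-0.005,0,0,0,255],
  [-0.002,0.001,-0.011,0,0,0,255],
  [-0.002,0.001,-0.011,0,0,0,255],
  [0,0,-0.009,0,0,0,255],
])

```text
time_s: 9.22
ee_pos: [0.5893, -0.0759, 0.1571]
tcp_rot: [-1.187, -1.255, 1.249]
ft_force: [0.6, 0.0, -0.6]
grip_width: 0.11
```

```bash
python3 -c "
from m import *
go((.592,-.071,.157),93,2,255)"
```

```text
dist [ 0.0027  0.0049 -0.0001] rot [ 0.3  0.3 -0.1]
[0.002, 0.0, -0.002, 0.2, 0.1, -0.0, 255]
[0.002, 0.0, -0.002, 0.2, 0.1, -0.0, 255]
```

Request:
drive_tool([
  [0.004,0,-0.002,0,0,0,255],
  [0.001,0,-0.001,0,0,0,255],
  [0,0,0,0,0,0,255],
])

```text
time_s: 9.47
ee_pos: [0.5928, -0.0716, 0.1568]
tcp_rot: [-1.187, -1.254, 1.248]
ft_force: [0.4, -0.6, -1.5]
grip_width: 0.112
```

```bash
python3 -c "
from m import *
meas('a7')"
```

```text
[ 0.59279803 -0.07159138  0.15683075] 0.11157188034633984 [ 0.4385541  -0.57537001 -1.5318601 ]
scene band 71 [[0.5838, -0.0479, 0.1567], [0.5867, -0.0333, 0.1687], [0.5984, -0.0192, 0.1718]]
scene tab 46 [[0.5871, -0.0694, 0.1955], [0.5899, -0.0607, 0.2213], [0.5949, -0.0576, 0.2363]]
scene bartop 330 [[0.5737, -0.1255, 0.1653], [0.5873, -0.01, 0.17], [0.6005, 0.0788, 0.1749]]
   yaw 2.6168957 [ 0.5866681  -0.01065589]
scene plate 169 [[0.587, -0.1265, 0.0724], [0.5912, -0.0675, 0.105], [0.5944, -0.0515, 0.1652]]
side band 40 [[0.5854, -0.0461, 0.1571], [0.588, -0.0338, 0.1691], [0.5999, -0.0214, 0.1714]]
side tab 53 [[0.5838, -0.0789, 0.196], [0.5915, -0.0581, 0.2223], [0.6001, -0.0548, 0.2405]]
side bartop 212 [[0.5749, -0.1227, 0.1652], [0.5886, -0.0117, 0.1699], [0.6006, 0.0792, 0.1748]]
   yaw 2.8036397 [0.5861564  0.01788824]
side plate 129 [[0.59, -0.1024, 0.0711], [0.5928, -0.0632, 0.103], [0.5998, -0.049, 0.1405]]
wrist tab 1983 [[0.5882, -0.0837, 0.2015], [0.5931, -0.08, 0.2351], [0.598, -0.0608, 0.2373]]
wrist bartop 3208 [[0.5814, -0.1279, 0.1653], [0.5961, -0.1036, 0.1708], [0.6117, 0.0055, 0.1752]]
   yaw 2.8761628 [ 0.5961426 -0.093311 ]
```

View pics/a7_wrist.png

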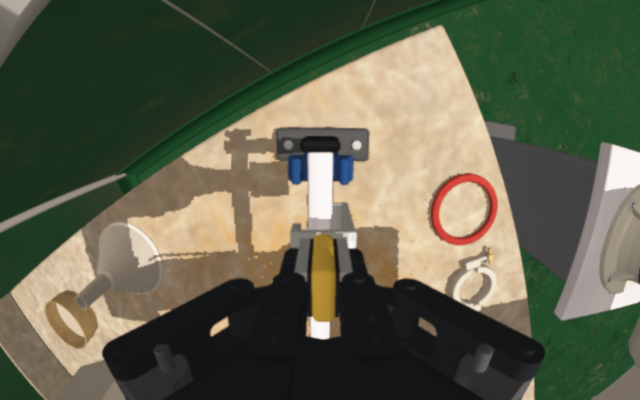

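The wrist view shows the bar (320,185) running straight through under the hook (tab (323,280)), which is centred to about 2 mm. The hook clears the red band, and the blue post is at (320,168). I lower it onto the bar.

Request:
drive_tool([
  [0,0.005,0,0,0,0,255],
  [0,0.005,0,0,0,0,255],
  [0,0.004,0,0,0,0,255],
  [0,0.001,0,0,0,0,255],
  [0,0,0,0,0,0,255],
])

```text
time_s: 10.03
ee_pos: [0.5915, -0.0716, 0.1408]
tcp_rot: [-1.187, -1.255, 1.248]
ft_force: [0.3, -0.0, -0.6]
grip_width: 0.114
```

Request:
drive_tool([
  [0,0.002,0,0,0,0,255],
  [0,0,0,0,0,0,255],
])

```text
time_s: 10.2
ee_pos: [0.5913, -0.0716, 0.1384]
tcp_rot: [-1.187, -1.254, 1.249]
ft_force: [-0.2, -0.6, -1.0]
grip_width: 0.113
```

Request:
drive_tool([
  [0,0.0015,0,0,0,0,255],
  [0,0,0,0,0,0,255],
])

```text
time_s: 10.37
ee_pos: [0.5918, -0.0717, 0.1375]
tcp_rot: [-1.188, -1.255, 1.248]
ft_force: [-1.0, -0.1, -1.1]
grip_width: 0.11
```

Request:
drive_tool([
  [0,0.001,0,0,0,0,255],
  [0,0,0,0,0,0,255],
])

```text
time_s: 10.53
ee_pos: [0.5921, -0.0717, 0.1375]
tcp_rot: [-1.189, -1.256, 1.248]
ft_force: [0.5, -0.0, -1.0]
grip_width: 0.109
```

Request:
drive_tool([
  [0,0.002,0,0,0,0,255],
  [0,0,0,0,0,0,255],
])

```text
time_s: 10.7
ee_pos: [0.5926, -0.0718, 0.1377]
tcp_rot: [-1.191, -1.259, 1.248]
ft_force: [-0.5, -0.2, -0.9]
grip_width: 0.115
```

Request:
drive_tool([
  [0,0.0015,0,0,0,0,255],
  [0,0,0,0,0,0,255],
])

```text
time_s: 10.87
ee_pos: [0.5932, -0.0718, 0.1374]
tcp_rot: [-1.193, -1.26, 1.247]
ft_force: [0.1, -0.2, -1.0]
grip_width: 0.11
```

```bash
python3 -c "
from m import *
s=manip.get_state();print(s)
meas('a8');s=manip.get_state();print(R.from_rotvec(s['tcp_rot']).as_matrix().round(3))
im=cv2.imread('pics/a8_scene.png')[90:240,230:430];im2=cv2.imread('pics/a8_wrist.png')[100:360,200:440]
cv2.imwrite('pics/a8c.png',np.hstack([cv2.resize(im,(440,500),interpolation=2),cv2.resize(im2,(360,500))]))"
```

```text
{'time_s': 10.8667, 'joint_pos': array([ 0.14349712,  0.35845937,  0.1134144 ,  0.00384616, -1.31296816,
       -0.08689391]), 'joint_velocities': array([ 0.00145617, -0.00157966,  0.00059375, -0.00055554,  0.00552777,
       -0.0002631 ]), 'joint_torque': array([ 4.60812903e-02, -4.45097065e+01,  2.37292510e+01,  5.40433645e+00,
       -1.79397454e-02, -4.53217581e-04]), 'ee_pos': array([ 0.59315106, -0.07180754,  0.13738116]), 'tcp_rot': array([-1.19277089, -1.26020669,  1.24692509]), 'ft_force': array([ 0.05236179, -0.24056422, -0.96050065]), 'torque': array([0.01454128, 0.02189614, 0.02990441]), 'grip_width': 0.10958740185306569}
[ 0.59315106 -0.07180754  0.13738116] 0.10958740185306569 [ 0.05236179 -0.24056422 -0.96050065]
scene band 71 [[0.5828, -0.0483, 0.1568], [0.5866, -0.032, 0.1693], [0.5984, -0.0175, 0.172]]
scene tab 51 [[0.5858, -0.0672, 0.1766], [0.5905, -0.0605, 0.1996], [0.596, -0.0573, 0.2164]]
scene bartop 361 [[0.5739, -0.1252, 0.1654], [0.5866, -0.0172, 0.1704], [0.6052, 0.0788, 0.1752]]
   yaw 2.7400508 [ 0.5867146  -0.01567248]
scene plate 165 [[0.5865, -0.1259
[... 192 characters left out ...]
791], [0.5917, -0.0582, 0.2027], [0.5993, -0.0541, 0.2209]]
side bartop 225 [[0.5754, -0.122, 0.1656], [0.5884, -0.0183, 0.1704], [0.6053, 0.0791, 0.1752]]
   yaw 2.6242926 [ 0.5865852  -0.00737853]
side plate 119 [[0.5907, -0.1012, 0.0529], [0.5931, -0.0619, 0.0869], [0.6118, -0.049, 0.19]]
wrist band 200 [[0.5851, -0.0606, 0.1694], [0.5943, -0.0208, 0.1712], [0.6004, -0.018, 0.2153]]
wrist tab 1987 [[0.5883, -0.0838, 0.182], [0.5933, -0.0801, 0.2154], [0.5982, -0.0608, 0.2176]]
wrist bartop 4198 [[0.5796, -0.1276, 0.1653], [0.5963, -0.1032, 0.1709], [0.6116, -0.0124, 0.1757]]
   yaw 3.0629342 [ 0.5961099  -0.09541034]
[[-0.057  0.013 -0.998]
 [ 0.998 -0.002 -0.057]
 [-0.003 -1.    -0.013]]
```

View pics/a8c.png

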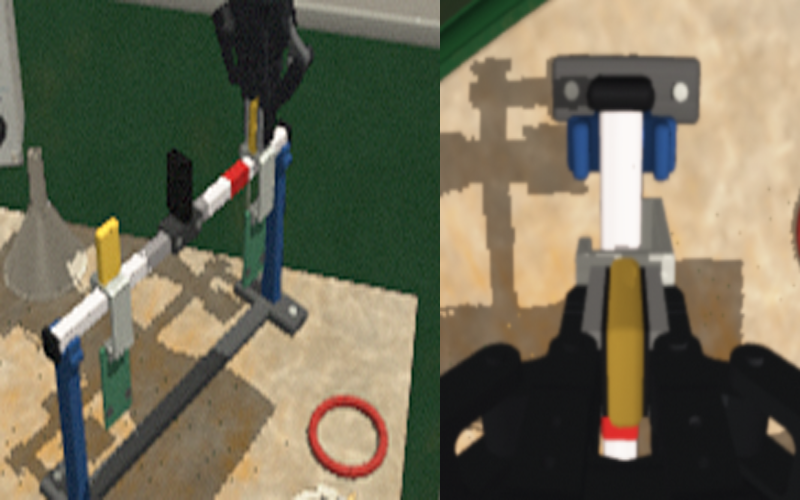

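The scene crop shows the hook over the bar at (262,150), to the right of the red band (238,178). The wrist crop shows the same. The tab top at z≈0.217 puts the hook at 0.170 to 0.1715, at contact or within 1 mm of it, and very small steps don't seem to register. I'll use one larger step.

Request:
drive_tool([
  [0,0.004,0,0,0,-0.7,255],
  [0,0,0,0,0,0,255],
])

```text
time_s: 11.18
ee_pos: [0.5941, -0.0714, 0.1382]
tcp_rot: [-1.186, -1.27, 1.237]
ft_force: [-0.3, -0.2, -0.4]
grip_width: 0.109
```

Request:
drive_tool([
  [0,0.004,0,0,0,0,255],
])

```text
time_s: 11.27
ee_pos: [0.5951, -0.0717, 0.137]
tcp_rot: [-1.189, -1.273, 1.237]
ft_force: [-12.8, 7.4, 32.2]
grip_width: 0.111
```

Contact is confirmed: pressing gives 32 N, which relaxes on a hold row. I level the tool and slide along the bar.

```bash
python3 -c "
from m import *
s=manip.get_state();print(R.from_rotvec(s['tcp_rot']).as_matrix().round(3));go((.5935,-.0565,.137),93,3,255)"
```

```text
[[-0.06   0.021 -0.998]
 [ 0.998  0.01  -0.06 ]
 [ 0.008 -1.    -0.021]]
dist [-0.0016  0.0152  0.    ] rot [1.2 0.4 0.5]
[0.005, 0.0, 0.0, 0.4, 0.1, 0.2, 255]
[0.005, 0.0, 0.0, 0.4, 0.1, 0.2, 255]
[0.005, -0.0, 0.0, 0.4, 0.1, 0.2, 255]
```

Request:
drive_tool([
  [0.003,0,0.0005,0.6,0,0.3,255],
  [0.006,0.001,0.0005,0.5,0,0.2,255],
  [0.006,0.001,0,0,0,0,255],
  [0,0,0,0,0,0,255],
])

```text
time_s: 11.6
ee_pos: [0.5948, -0.0591, 0.1372]
tcp_rot: [-1.19, -1.254, 1.255]
ft_force: [-0.7, 1.3, 3.4]
grip_width: 0.107
```

```bash
python3 -c "
from m import *
meas('a9');go((.592,-.0337,.1375),93,3,255)"
```

```text
[ 0.59478851 -0.05909597  0.13718235] 0.10663393800530165 [-0.67123829  1.2974507   3.41065353]
scene band 68 [[0.5832, -0.0489, 0.1573], [0.5865, -0.0318, 0.1689], [0.5998, -0.0179, 0.1719]]
scene tab 45 [[0.5896, -0.054, 0.1777], [0.5937, -0.0479, 0.1975], [0.6013, -0.0458, 0.2166]]
scene bartop 376 [[0.574, -0.1245, 0.1652], [0.5874, -0.0186, 0.1703], [0.6067, 0.079, 0.1752]]
   yaw 3.597027 [ 0.58649665 -0.01765716]
scene plate 157 [[0.586, -0.1259, 0.0537], [0.5921, -0.0564, 0.0856], [0.5963, -0.0391, 0.1726]]
side band 42 [[0.5853, -0.0445, 0.1576], [0.5881, -0.0341, 0.1688], [0.6014, -0.0209, 0.1717]]
side tab 56 [[0.5873, -0.0629, 0.1787], [0.5944, -0.0462, 0.2006], [0.6021, -0.0422, 0.2182]]
side bartop 234 [[0.5756, -0.1232, 0.1656], [0.5881, -0.0184, 0.1705], [0.6078, 0.0787, 0.1753]]
   yaw 3.223102 [ 0.5866131  -0.00065483]
side plate 112 [[0.5914, -0.0741, 0.0542], [0.5934, -0.0513, 0.086], [0.609, -0.036, 0.1877]]
wrist tab 1980 [[0.5905, -0.0709, 0.1819], [0.5955, -0.0672, 0.2153], [0.6003, -0.0481, 0.2176]]
wrist bartop 4985 [[0.5812, -0.1272, 0.1653], [0.5963, -0.0985, 0.1709], [0.6119, -0.0002, 0.1757]]
   yaw 2.7079282 [ 0.59641445 -0.0908956 ]
dist [-0.0028  0.0254  0.0004] rot [ 0.3  0.4 -0.3]
[0.008, -0.0, 0.0, 0.1, 0.1, -0.1, 255]
[0.008, -0.0, 0.0, 0.1, 0.1, -0.1, 255]
[0.008, -0.0, 0.0, 0.1, 0.1, -0.1, 255]
```

Request:
drive_tool([
  [0.007,0.001,0.001,0.1,0,0,255],
  [0.008,0.001,0.001,0.1,0,0,255],
  [0.007,0.001,0.001,0,0,0,255],
  [0,0,0,0,0,0,255],
])

```text
time_s: 12.08
ee_pos: [0.594, -0.0415, 0.1373]
tcp_rot: [-1.2, -1.251, 1.261]
ft_force: [-1.3, 2.3, 2.6]
grip_width: 0.113
```

```bash
python3 -c "
from m import *
meas('a10');go((.592,-.0337,.1375),93,3,255)"
```

```text
[ 0.59403881 -0.04146356  0.13728461] 0.11260966556396482 [-1.33958697  2.32859266  2.63569984]
scene band 29 [[0.5829, -0.0322, 0.1557], [0.5861, -0.0234, 0.167], [0.6008, -0.0179, 0.1717]]
scene tab 49 [[0.5866, -0.0441, 0.1744], [0.5907, -0.0295, 0.1987], [0.5956, -0.0264, 0.216]]
scene bartop 368 [[0.5735, -0.1257, 0.1653], [0.5876, -0.0212, 0.1704], [0.6049, 0.078, 0.1756]]
   yaw 3.0914843 [ 0.58641106 -0.03071645]
scene plate 170 [[0.5854, -0.1262, 0.0541], [0.5915, -0.0375, 0.0864], [0.5945, -0.0213, 0.1745]]
side band 19 [[0.5845, -0.0358, 0.1579], [0.587, -0.0253, 0.1681], [0.6021, -0.0194, 0.1714]]
side tab 56 [[0.5851, -0.0421, 0.1787], [0.5925, -0.0278, 0.2037], [0.5998, -0.0238, 0.2215]]
side bartop 232 [[0.5755, -0.1229, 0.1656], [0.5893, -0.0208, 0.1704], [0.6084, 0.0781, 0.1756]]
   yaw 4.68662 [ 0.5897915  -0.04160104]
side plate 108 [[0.5912, -0.0561, 0.055], [0.5931, -0.0327, 0.0894], [0.5961, -0.018, 0.1649]]
wrist tab 1977 [[0.5895, -0.0526, 0.182], [0.5945, -0.0489, 0.2155], [0.5994, -0.0299, 0.2176]]
wrist bartop 5936 [[0.5812, -0.1263, 0.1654], [0.596, -0.0903, 0.1708], [0.6114, 0.0165, 0.1757]]
   yaw 2.733603 [ 0.59605443 -0.08337127]
dist [-0.0021  0.0078  0.0003] rot [ 0.5  0.4 -0.9]
[0.003, -0.0, 0.001, 0.2, 0.1, -0.3, 255]
[0.003, -0.0, 0.001, 0.2, 0.1, -0.3, 255]
[0.003, -0.0, 0.001, 0.2, 0.1, -0.3, 255]
```

Request:
drive_tool([
  [0.006,0.001,0.001,0.2,0,-0.5,255],
  [0.003,0.001,0.001,0.2,0,-0.4,255],
  [0,0,0,0,0,0,255],
])

```text
time_s: 12.48
ee_pos: [0.5936, -0.0353, 0.1371]
tcp_rot: [-1.189, -1.254, 1.255]
ft_force: [-1.6, 1.6, 2.5]
grip_width: 0.111
```

```bash
cat > b.py <<'E'
from h import *
def redfit():
    "red edges and hook edges along the bar, per camera, on bar top/near face"
    o=np.array([.5862,.0613]);e=np.array([-.0497,.9988])
    for n in('scene','side','wrist'):
        im,P=cloud(n) if n!='wrist' else wcloud()
        h=cv2.cvtColor(im,cv2.COLOR_RGB2HSV).astype(int);x,y,z=[P[...,i] for i in range(3)]
        s=(P[...,:2]-o)@e;w=abs((x-o[0])*e[1]-(y-o[1])*e[0])
        B=(s>-.17)&(s<-.04)&(w<.02)
        r=B&((h[...,0]<8)|(h[...,0]>172))&(h[...,1]>130)&(z>.15)&(z<.174)
        t=B&(h[...,0]>16)&(h[...,0]<34)&(h[...,1]>150)&(z>.17)&(z<.222)
        p=B&(h[...,0]>60)&(h[...,0]<95)&(h[...,1]>80)&(z>.045)&(z<.13)&(s>-.15)
        k=B&(z>.173)&(z<.178)
        for nm,m in(('red',r),('tab',t),('plate',p),('hooktop',k)):
            if m.sum()>4: print(n,nm,m.sum(),np.round(np.percentile(s[m],[0,2,50,98,100])*1000,1), 'z',np.round(np.percentile(z[m],[2,98]),4))
E
python3 -c "
from b import *
s=manip.get_state();print(s['ee_pos'],s['ft_force']);redfit();go((.592,-.0337,.1375),93,1,255)"
```

```text
[ 0.59359124 -0.0353492   0.13714257] [-1.55484135  1.64393485  2.53927876]
scene red 14 [-84.8 -84.7 -81.1 -79.8 -79.6] z [0.1581 0.1708]
scene tab 49 [-96.1 -95.4 -85.4 -83.1 -82.9] z [0.1764 0.2164]
scene plate 142 [-111.3 -110.7  -92.2  -76.6  -76. ] z [0.0539 0.1206]
scene hooktop 43 [-108.6 -107.9  -91.4  -82.8  -82.4] z [0.1732 0.1772]
side red 6 [-89.2 -89.1 -84.5 -82.4 -82.3] z [0.1587 0.167 ]
side tab 55 [-103.1  -99.   -83.7  -80.7  -80.6] z [0.1782 0.217 ]
side plate 103 [-109.8 -108.4  -86.4  -74.4  -72.6] z [0.0535 0.1221]
side hooktop 32 [-105.1 -104.4  -87.   -79.   -76.9] z [0.1731 0.1773]
wrist red 132 [-110.7 -110.5 -109.3 -107.9 -107.8] z [0.1694 0.1725]
wrist tab 1986 [-109.2 -108.7 -105.   -85.9  -83.9] z [0.1819 0.2175]
wrist hooktop 577 [-109.2 -108.7 -106.8 -100.2  -99.4] z [0.1733 0.1772]
dist [-0.0016  0.0017  0.0003] rot [ 0.3  0.4 -0.4]
[0.002, -0.0, 0.002, 0.3, 0.4, -0.4, 255]
```

Request:
drive_tool([
  [0.004,0.001,0.001,0.2,0.2,-0.3,255],
  [0,0,0,0,0,0,255],
])

```text
time_s: 12.8
ee_pos: [0.5935, -0.0331, 0.1372]
tcp_rot: [-1.189, -1.251, 1.252]
ft_force: [-0.6, 1.9, 3.0]
grip_width: 0.11
```

```bash
python3 -c "
from b import *
s=manip.get_state();print(s['ee_pos'],s['ft_force']);redfit();go((.592,-.0337,.1375),93,1,255)
a=manip.read_camera('wrist')[0][200:340,270:380];b=manip.read_camera('scene')[0][110:190,290:390]
cv2.imwrite('pics/a11.png',np.hstack([cv2.resize(a,(393,500),interpolation=0),cv2.resize(b,(407,500),interpolation=0)])[...,::-1])"
```

```text
[ 0.59349301 -0.03306325  0.13717537] [-0.5969505   1.90394472  2.9853787 ]
scene red 8 [-85.  -84.9 -82.2 -80.2 -80.1] z [0.1569 0.1682]
scene tab 45 [-91.1 -90.9 -83.2 -80.6 -79.6] z [0.1783 0.2165]
scene plate 155 [-111.5 -109.5  -88.1  -74.2  -73.7] z [0.0539 0.1199]
scene hooktop 42 [-108.5 -107.6  -87.4  -81.5  -81.3] z [0.1733 0.1771]
side tab 47 [-98.7 -94.3 -81.2 -77.9 -77.6] z [0.1773 0.2172]
side plate 104 [-110.  -108.3  -86.3  -72.6  -71.4] z [0.0542 0.1198]
side hooktop 34 [-104.7 -104.6  -85.4  -78.6  -77.5] z [0.1732 0.1774]
wrist red 256 [-110.9 -110.7 -108.3 -106.  -105.6] z [0.1694 0.1725]
wrist tab 1988 [-106.9 -106.5 -102.9  -83.7  -81.4] z [0.1816 0.2175]
wrist hooktop 578 [-136.9 -106.4 -104.6  -97.9  -97.3] z [0.1732 0.177 ]
dist [-0.0015 -0.0006  0.0004] rot [ 0.2  0.2 -0.3]
[-0.001, -0.0, 0.002, 0.2, 0.2, -0.3, 255]
```

View pics/a11.png

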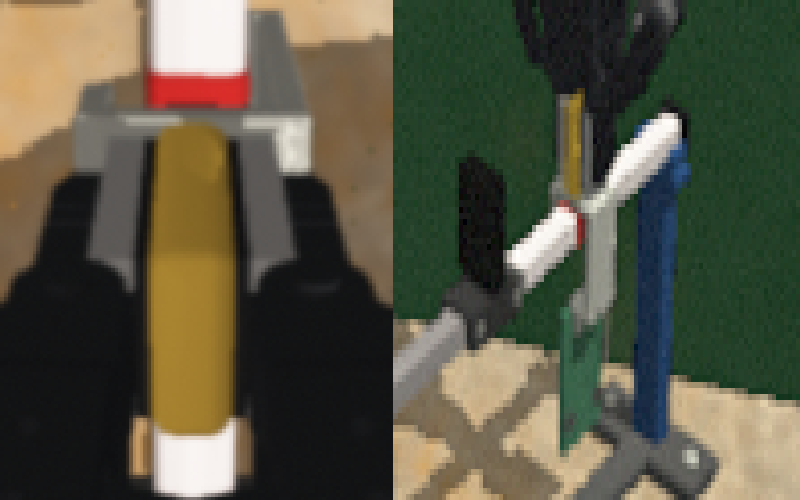

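The wrist crop shows about 4.3 mm of red right of the hook at (198,90), where 4 mm is ideal. The scene crop shows a similar strip on the left at (578,225). The hook is centred, so I release it and rise.

Request:
drive_tool([
  [0,0,0,0,0,0,190],
  [0,0,0,0,0,0,150],
  [0,0,0,0,0,0,110],
  [0,0,0,0,0,0,80],
  [0,0,0,0,0,0,60],
], newtons=20)

```text
time_s: 13.47
ee_pos: [0.5918, -0.0323, 0.1326]
tcp_rot: [-1.183, -1.246, 1.254]
ft_force: [0.3, 0.4, 0.0]
grip_width: 0.767
```

Request:
drive_tool([
  [0,0,0,0,0,0,60],
  [0,-0.02,0,0,0,0,60],
  [0,-0.03,0,0,0,0,60],
  [0,-0.03,0,0,0,0,60],
  [0,-0.02,0,0,0,0,60],
])

```text
time_s: 13.88
ee_pos: [0.5878, -0.0319, 0.2281]
tcp_rot: [-1.171, -1.233, 1.262]
ft_force: [-0.1, -0.0, 1.0]
grip_width: 0.764
```

```bash
python3 -c "
from b import *
s=manip.get_state();print(s['ee_pos'],s['grip_width']);redfit()
go((.587,.061,.26),3,13,60)"
```

```text
[ 0.58781727 -0.03188203  0.22807114] 0.7640978166261119
scene red 8 [-85.9 -85.5 -82.5 -79.  -78.7] z [0.1575 0.1683]
scene tab 124 [-107.3 -105.5  -90.4  -80.7  -80.5] z [0.1778 0.2156]
scene plate 148 [-111.7 -109.7  -88.3  -74.2  -73.4] z [0.0543 0.1208]
scene hooktop 49 [-106.5 -106.4  -89.8  -80.5  -79.6] z [0.1733 0.1772]
side tab 85 [-100.4 -100.2  -84.8  -78.6  -77.1] z [0.1785 0.2162]
side plate 104 [-110.7 -108.6  -85.2  -71.6  -71.4] z [0.0545 0.1206]
side hooktop 41 [-105.7 -105.4  -87.2  -77.8  -77.4] z [0.1734 0.1768]
wrist red 111 [-110.4 -110.4 -108.4 -106.4 -106.3] z [0.1693 0.1735]
wrist tab 547 [-106.8 -106.5  -98.8  -83.5  -82.1] z [0.186  0.2179]
wrist hooktop 898 [-120.4 -106.7  -94.9  -81.7  -80.9] z [0.1734 0.177 ]
dist [-0.0015  0.0925  0.0326] rot [-0.7 90.1 -0.9]
[0.007, -0.003, -0.0, -0.1, 6.9, -0.1, 60]
[0.007, -0.003, 0.001, -0.1, 6.9, -0.1, 60]
[0.007, -0.003, 0.001, -0.1, 6.9, -0.1, 60]
[0.007, -0.003, 0.002, -0.1, 6.9, -0.1, 60]
[0.006, -0.003, 0.003, -0.1, 6.9, -0.1, 60]
[0.006, -0.002, 0.004, -0.1, 6.9, -0.1, 60]
[0.005, -0.002, 0.005, -0.1, 6.9, -0.1, 60]
[0.005, -0.002, 0.005, -0.1, 6.9, -0.1, 60]
[0.004, -0.002, 0.006, -0.1, 6.9, -0.1, 60]
[0.004, -0.002, 0.006, -0.1, 6.9, -0.1, 60]
[0.003, -0.002, 0.007, -0.1, 6.9, -0.1, 60]
[0.002, -0.003, 0.007, -0.1, 6.9, -0.1, 60]
[0.001, -0.003, 0.007, -0.1, 6.9, -0.1, 60]
```

Released. The hook still spans s=-106.7 to -80.9 on the band. Now I turn the gripper and move over the bar's grip.

Request:
drive_tool([
  [0,-0.012,0,0,6.9,0,60],
  [0.007,-0.008,0.001,0,7,0,60],
  [0.007,-0.004,0.001,0,7,0,60],
  [0.007,-0.002,0.002,0,7,0,60],
  [0.007,-0.002,0.003,0,7,0,60],
])

```text
time_s: 14.45
ee_pos: [0.5868, -0.0022, 0.2498]
tcp_rot: [-1.414, -0.759, 0.801]
ft_force: [-0.5, -0.0, 0.0]
grip_width: 0.763
```

Request:
drive_tool([
  [0.007,-0.001,0.004,0,7,0,60],
  [0.006,0,0.005,0,7,0,60],
  [0.006,0,0.005,0,7,0,60],
  [0.005,0,0.006,0,7,0,60],
  [0.004,0,0.006,0,7,0,60],
])

```text
time_s: 14.87
ee_pos: [0.5869, 0.0386, 0.244]
tcp_rot: [-1.546, -0.266, 0.327]
ft_force: [1.0, -0.3, -0.3]
grip_width: 0.761
```

```bash
python3 -c "
from h import *
go((.587,.061,.24),3,6,60)"
```

```text
dist [ 0.0001  0.0224 -0.004 ] rot [-0.3 18.6 -2.2]
[0.001, 0.001, 0.003, -0.0, 3.1, -0.4, 60]
[0.001, 0.001, 0.004, -0.0, 3.1, -0.4, 60]
[0.001, 0.001, 0.004, -0.0, 3.1, -0.4, 60]
[0.001, 0.001, 0.004, -0.0, 3.1, -0.4, 60]
[0.001, 0.001, 0.004, -0.0, 3.1, -0.4, 60]
[0.0, 0.001, 0.004, -0.0, 3.1, -0.4, 60]
```

Request:
drive_tool([
  [0.001,0,0.005,0,5,-0.6,60],
  [0.001,0,0.005,0,5,-0.6,60],
  [0.001,0,0.005,0,5,-0.6,60],
  [0,0,0.006,0,4,-0.4,60],
  [0,0,0,0,0,0,60],
])

```text
time_s: 15.28
ee_pos: [0.582, 0.0623, 0.2356]
tcp_rot: [-1.567, -0.009, 0.029]
ft_force: [-0.3, 0.3, -0.1]
grip_width: 0.76
```

```bash
python3 -c "
from h import *
print(manip.get_state()['ee_pos'])
im,P=wcloud()
x,y,z=[P[...,i] for i in range(3)]
m=(z>.216)&(z<.23)&(abs(x-.587)<.03)&(abs(y-.061)<.03)&(im.max(2)<90)
q=P[m];print(len(q),np.percentile(q,[2,50,98],0),cv2.minAreaRect((q[:,:2]*1000).astype(np.float32)))
go((.587,.061,.154),3,6,60)"
```

```text
[0.58204748 0.06233818 0.23558813]
801 [[0.57391317 0.05303675 0.21835778]
 [0.58707045 0.05946374 0.22329839]
 [0.60142805 0.06629094 0.22482197]] ((587.894287109375, 59.872093200683594), (28.89975929260254, 13.96125316619873), 1.1515504121780396)
dist [ 0.005  -0.0009 -0.0814] rot [-0.2 -1.4 -0.8]
[0.001, 0.014, -0.0, -0.0, -0.2, -0.1, 60]
[0.001, 0.014, -0.0, -0.0, -0.2, -0.1, 60]
[0.001, 0.014, -0.0, -0.0, -0.2, -0.1, 60]
[0.001, 0.014, -0.0, -0.0, -0.2, -0.1, 60]
[0.001, 0.014, -0.0, -0.0, -0.2, -0.1, 60]
[0.001, 0.014, -0.0, -0.0, -0.2, -0.1, 60]
```

Request:
drive_tool([
  [0.003,0.012,-0.002,0,-0.7,-0.4,60],
  [0.003,0.018,-0.001,0,-0.6,-0.4,60],
  [0.001,0.02,0,0,0,0,60],
  [0,0.018,0,0,0,0,60],
  [0,0.008,0,0,0,0,60],
])

```text
time_s: 15.75
ee_pos: [0.5895, 0.0578, 0.156]
tcp_rot: [-1.567, -0.052, 0.05]
ft_force: [0.0, -1.2, -0.7]
grip_width: 0.764
```

```bash
python3 -c "
from h import *
go((.588,.060,.144),3,3,60)"
```

```text
dist [-0.0015  0.0022 -0.012 ] rot [-0.2  0.7  0.1]
[-0.0, 0.004, 0.001, -0.1, 0.2, 0.0, 60]
[-0.0, 0.004, 0.001, -0.1, 0.2, 0.0, 60]
[-0.0, 0.004, 0.001, -0.1, 0.2, 0.0, 60]
```

Request:
drive_tool([
  [-0.001,0.007,0.002,0,0,0,60],
  [0,0.006,0.001,0,0,0,100],
  [0,0,0,0,0,0,140],
  [0,0,0,0,0,0,170],
  [0,0,0,0,0,0,200],
])

```text
time_s: 16.17
ee_pos: [0.5875, 0.0599, 0.1404]
tcp_rot: [-1.568, -0.051, 0.056]
ft_force: [0.3, 0.7, -0.3]
grip_width: 0.221
```

Request:
drive_tool([
  [0,0,0,0,0,0,255],
  [0,0,0,0,0,0,255],
  [0,0,0,0,0,0,255],
], newtons=40)

```text
time_s: 16.42
ee_pos: [0.5875, 0.0601, 0.1409]
tcp_rot: [-1.568, -0.052, 0.056]
ft_force: [0.7, -1.3, -3.7]
grip_width: 0.16
```

Request:
drive_tool([
  [0,0,0,0,0,0,255],
  [0,0,0,0,0,0,255],
  [0,0,0,0,0,0,255],
], newtons=90)

```text
time_s: 16.67
ee_pos: [0.5876, 0.0601, 0.141]
tcp_rot: [-1.568, -0.052, 0.056]
ft_force: [0.1, -0.0, -2.9]
grip_width: 0.152
```

```bash
python3 -c "
from h import *
s=manip.get_state();print(R.from_rotvec(s['tcp_rot']).as_matrix().round(4));
go((.588,.060,.144),3,3,60)
from b import *
redfit()"
```

```text
[[ 0.9976 -0.0029 -0.069 ]
 [ 0.069   0.0023  0.9976]
 [-0.0027 -1.      0.0025]]
dist [ 0.0004 -0.0001  0.003 ] rot [-0.1  1.  -0.2]
[0.0, -0.001, -0.0, -0.0, 0.3, -0.1, 60]
[0.0, -0.001, -0.0, -0.0, 0.3, -0.1, 60]
[0.0, -0.001, -0.0, -0.0, 0.3, -0.1, 60]
scene tab 139 [-106.8 -105.2  -89.1  -79.5  -78.5] z [0.1781 0.2164]
scene plate 164 [-113.8 -111.5  -88.3  -73.9  -72.8] z [0.0546 0.1213]
scene hooktop 52 [-105.7 -105.6  -88.4  -80.   -78.9] z [0.1733 0.1771]
side tab 95 [-101.3 -100.3  -83.6  -77.4  -75.1] z [0.1787 0.2165]
side plate 103 [-106.6 -104.9  -85.3  -72.3  -71.3] z [0.0528 0.1194]
side hooktop 37 [-103.8 -103.1  -84.4  -77.6  -77.1] z [0.1732 0.1775]
wrist red 129 [-109.7 -109.5  -79.   -77.7  -77.6] z [0.1593 0.1729]
wrist tab 2412 [-104.9 -102.4  -87.5  -78.6  -77.9] z [0.1803 0.2175]
wrist plate 541 [-107.8 -101.9  -79.   -72.2  -71.9] z [0.0556 0.1246]
wrist hooktop 1164 [-124.4 -103.8  -87.2  -78.7  -78. ] z [0.1734 0.1773]
```

```bash
python3 -c "
from h import *
o=np.array([.5862,.0613]);e=np.array([-.0497,.9988])
im,P=wcloud();h=cv2.cvtColor(im,cv2.COLOR_RGB2HSV).astype(int);x,y,z=[P[...,i] for i in range(3)]
s=(P[...,:2]-o)@e
r=((h[...,0]<8)|(h[...,0]>172))&(h[...,1]>130)&(z>.15)&(z<.174)&(s<-.05)&(s>-.14)&(abs(x-.592)<.02)
for nm,m in(('L',r&(s>-.09)),('R',r&(s<-.09))):
    for f,lo,hi in(('top',.167,.174),('face',.155,.166)):
        t=m&(z>lo)&(z<hi)
        if t.sum(): print(nm,f,t.sum(),np.round(np.percentile(s[t],[0,5,50,95,100])*1000,1))
rows=np.argwhere(r);print(rows.min(0),rows.max(0))
v,u=rows[len(rows)//2]
for vv in range(rows[:,0].min(),rows[:,0].max()+1,3):
    c=np.where(r[vv])[0]
    print(vv,c.tolist())
a,b=rows.min(0),rows.max(0)
crop=im[max(a[0]-45,0):b[0]+45,max(a[1]-45,0):b[1]+45];print(crop.shape)
cv2.imwrite('c12.png',crop[...,::-1])
"
```

```text
L top 73 [-80.3 -79.6 -78.6 -77.8 -77.4]
L face 34 [-83.  -82.8 -80.5 -78.5 -78.3]
R top 19 [-109.8 -109.7 -108.9 -108.1 -107.6]
[224 144] [254 195]
224 [189, 190, 191, 192]
227 [187, 188, 189, 190, 191, 192, 193]
230 [145, 187, 188, 189, 190]
233 [144, 145, 187, 188, 189]
236 [145, 146, 187, 188]
239 [145, 146, 187, 188, 189]
242 [188, 189]
245 [188, 189, 190]
248 [189, 190]
251 [189, 190, 191]
254 [190, 191, 192]
(120, 141, 3)
```

The red visible on either side of the hook agrees with it being centred to about 1 mm, and the grip reads 0.152 (13 mm), so the bar's grip is held. I lift gently.

Request:
drive_tool([
  [0,-0.005,0,0,0,0,255],
  [0,-0.007,0,0,0,0,255],
  [0,-0.009,0,0,0,0,255],
  [0,-0.01,0,0,0,0,255],
  [0,-0.01,0,0,0,0,255],
])

```text
time_s: 17.28
ee_pos: [0.5851, 0.0601, 0.1817]
tcp_rot: [-1.568, -0.045, 0.062]
ft_force: [0.1, 0.2, -4.3]
grip_width: 0.148
```

```bash
python3 -c "
from h import *
s=manip.get_state();print(s['ee_pos'],s['ft_force'],s['torque'],s['grip_width'])
go((.5876,.0601,.221),4,4,255)
im,P=cloud('scene');x,y,z=[P[...,i] for i in range(3)]
# bar ends: highest of the cap / bar top profile along y
for lo in np.arange(-.13,.25,.02):
    m=(y>lo)&(y<lo+.02)&(abs(x-(.5862-.05*(y-.06)))<.012)&(z>.14)&(z<.26);print(round(lo,2),m.sum(),np.round(np.percentile(z[m],95),3) if m.any() else None)
"
```

```text
[0.58513491 0.06008681 0.18166692] [ 0.07105604  0.20020626 -4.28974633] [-0.00913068 -0.07043303  0.03275843] 0.14772895929319346
dist [0.0025 0.     0.0393] rot [-0.2 -0.1 -0.6]
[0.001, -0.01, -0.0, -0.0, -0.0, -0.2, 255]
[0.001, -0.01, -0.0, -0.0, -0.0, -0.2, 255]
[0.001, -0.01, -0.0, -0.0, -0.0, -0.2, 255]
[0.001, -0.01, -0.0, -0.0, -0.0, -0.2, 255]
-0.13 69 0.214
-0.11 89 0.211
-0.09 39 0.211
-0.07 31 0.212
-0.05 100 0.257
-0.03 198 0.253
-0.01 48 0.211
0.01 46 0.212
0.03 39 0.258
0.05 60 0.256
0.07 160 0.255
0.09 54 0.211
0.11 55 0.211
0.13 44 0.212
0.15 152 0.256
0.17 222 0.252
0.19 67 0.212
0.21 96 0.211
0.23 127 0.215
```

Bar up 41 mm and level. I continue to about 80 mm.

Request:
drive_tool([
  [0.001,-0.009,0,0,0,-0.2,255],
  [0.001,-0.009,0,0,0,-0.2,255],
  [0.001,-0.009,0,0,0,-0.1,255],
  [0,-0.007,0,0,0,0,255],
  [0,-0.004,0,0,0,0,255],
])

```text
time_s: 17.75
ee_pos: [0.5897, 0.0603, 0.2268]
tcp_rot: [-1.567, -0.057, 0.051]
ft_force: [0.9, 0.8, -3.8]
grip_width: 0.15
```

Request:
drive_tool([
  [0,0,0,0,0,0,255],
  [0,0,0,0,0,0,255],
  [0,0,0,0,0,0,255],
])

```text
time_s: 18.0
ee_pos: [0.5901, 0.0605, 0.228]
tcp_rot: [-1.566, -0.058, 0.05]
ft_force: [0.1, 0.3, -4.8]
grip_width: 0.15
```

```bash
cat > f.py <<'E'
from h import *
s=manip.get_state();print(s['ee_pos'],s['ft_force'],s['grip_width'])
go((.5876,.0601,.221),4,2,255)
for n in('scene','side'):
    im,P=cloud(n);x,y,z=[P[...,i] for i in range(3)];out=[]
    for lo in (-.11,-.09,-.01,.01,.09,.11,.19,.21):
        m=(y>lo)&(y<lo+.02)&(abs(x-(.5862-.05*(y-.06)))<.02)&(z>.2)&(z<.27);out.append(np.round(np.percentile(z[m],90),4))
    print(n,'bar top',out)
    h=cv2.cvtColor(im,cv2.COLOR_RGB2HSV).astype(int)
    Y=(h[...,0]>16)&(h[...,0]<34)&(h[...,1]>150)&(z>.24)&(z<.33)&(abs(x-.585)<.03)
    for nm,m in(('loose',Y&(y<.05)),('hung',Y&(y>.08))): print(n,nm,m.sum(),np.round(np.percentile(P[m],[2,98],0),4).tolist())
    r=((h[...,0]<8)|(h[...,0]>172))&(h[...,1]>130)&(z>.22)&(z<.26)&(abs(x-.59)<.03)&(y<.02)&(y>-.1)
    if r.any(): print('red',r.sum(),np.round(np.percentile(P[r],[0,100],0),4).tolist())
    if n=='scene': cv2.imwrite('pics/f.png',cv2.resize(im[60:320,210:460],(577,600),interpolation=2)[...,::-1])
E
python3 f.py
```

```text
[0.59014264 0.06045618 0.22803761] [ 0.0830886   0.28215731 -4.79884604] 0.14997496274715968
dist [-0.0025 -0.0004 -0.007 ] rot [-0.2 -0.1  0.3]
[-0.001, 0.004, -0.0, -0.1, -0.0, 0.2, 255]
[-0.001, 0.004, -0.0, -0.1, -0.0, 0.2, 255]
scene bar top [np.float64(0.2568), np.float64(0.257), np.float64(0.2577), np.float64(0.2571), np.float64(0.2575), np.float64(0.2575), np.float64(0.2578), np.float64(0.2577)]
scene loose 157 [[0.5899, -0.0436, 0.2637], [0.6006, -0.0182, 0.3025]]
scene hung 203 [[0.575, 0.1529, 0.2647], [0.584, 0.177, 0.3035]]
red 6 [[0.5868, -0.0222, 0.2448], [0.59, -0.017, 0.2578]]
side bar top [np.float64(0.2562), np.float64(0.2563), np.float64(0.257), np.float64(0.2565), np.float64(0.2569), np.float64(0.2575), np.float64(0.2577), np.float64(0.2576)]
side loose 108 [[0.5913, -0.0407, 0.2652], [0.5989, -0.016, 0.3026]]
side hung 151 [[0.5768, 0.1553, 0.2645], [0.5853, 0.1793, 0.3031]]
red 3 [[0.5888, -0.023, 0.2457], [0.5903, -0.0204, 0.251]]
```

View pics/f.png

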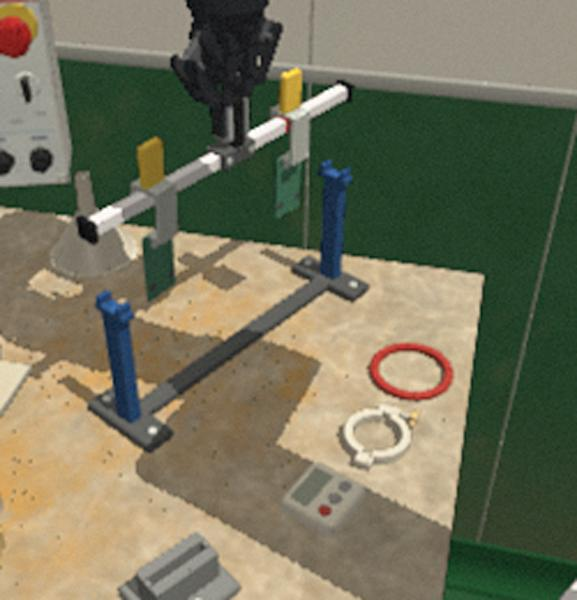

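The scene crop shows the bar level in the air with both hangers on it, red at the hook's edge (287,126), and the bystanders unmoved. The lift is 86 mm, so I trim it down by 6 mm.

Request:
drive_tool([
  [-0.001,0.003,0,0,0,0.1,255],
  [-0.001,0.003,0,0,0,0.1,255],
  [0,0,0,0,0,0,255],
  [0,0,0,0,0,0,255],
  [0,0,0,0,0,0,255],
])

```text
time_s: 18.52
ee_pos: [0.5867, 0.0602, 0.219]
tcp_rot: [-1.567, -0.052, 0.056]
ft_force: [0.1, 0.9, -5.3]
grip_width: 0.151
```

Request:
drive_tool([
  [0,0,0,0,0,0,255],
  [0,0,0,0,0,0,255],
  [0,0,0,0,0,0,255],
])

```text
time_s: 18.77
ee_pos: [0.5868, 0.0601, 0.219]
tcp_rot: [-1.567, -0.052, 0.056]
ft_force: [0.7, -0.0, -4.0]
grip_width: 0.152
```

```bash
python3 f.py
```

```text
[0.58676504 0.06013989 0.21897622] [ 0.66560238 -0.04511189 -3.95133469] 0.15153278716218696
dist [ 0.0008 -0.      0.002 ] rot [-0.2 -0.1 -0.2]
[0.0, -0.001, -0.0, -0.1, -0.0, -0.1, 255]
[0.0, -0.001, -0.0, -0.1, -0.0, -0.1, 255]
scene bar top [np.float64(0.2485), np.float64(0.2481), np.float64(0.2484), np.float64(0.2483), np.float64(0.2485), np.float64(0.2483), np.float64(0.2485), np.float64(0.2489)]
scene loose 159 [[0.587, -0.0434, 0.2561], [0.5975, -0.0187, 0.2936]]
scene hung 198 [[0.5724, 0.1529, 0.2554], [0.5808, 0.1761, 0.2944]]
red 5 [[0.5828, -0.0212, 0.2347], [0.5944, -0.0166, 0.2481]]
side bar top [np.float64(0.2472), np.float64(0.2481), np.float64(0.2477), np.float64(0.2483), np.float64(0.2485), np.float64(0.2485), np.float64(0.2488), np.float64(0.2484)]
side loose 108 [[0.5886, -0.0414, 0.2559], [0.5965, -0.016, 0.2938]]
side hung 147 [[0.5737, 0.155, 0.2557], [0.5825, 0.1793, 0.2945]]
```

The lift is now 78 mm, and the bar is level to about 0.1° and steady.

```bash
python3 -c "
from bench import manip
print(manip.job_done())"
```

```text
the job is handed in; nothing more can be done
None
```

The job is done and handed in at about 19 s of the 58 s allowed. The green-plate hanger is on the bar with its hook centred on the red band. The arm is still holding the bar by its black grip, with both hangers on it.

**What I did**
- I took the hanger out of its rest and hooked it on from the robot's side, between the band and the bar's right end. At that point it was about 8 mm clear of the band.
- I slid it inward about 38 mm under light downward pressure and let go of it.
- I gripped the bar's black grip with 90 N and lifted. The lift first went to 86 mm, so I lowered it a little.

**Last checks**
- **Lift and level:** the bar's top is at about z = 0.248, roughly 78 mm above where it rested, and level to about 0.1–0.2° in both outside cameras. The arm was steady between the last two readings.
- **Hook position:** just before release, the wrist camera showed 4.3 mm of red on the right of the hook (4 mm is ideal). After release it still read centred to about 1 mm. With the bar in the air, the outside cameras showed only a few red pixels, so I could not re-measure it closely there.
- **Bystanders:** the ring, clamp and timer looked unmoved in the last picture. I did not measure them.

**What disagreed**
- **Finger length:** the fingertips end about 44 mm short of the reported TCP. My first close on the hanger therefore shut on nothing just above the tab, though the hanger stayed standing in its rest. I measured the offset with the cameras and used it from then on.
- **Contact force:** while seating the hook, one short press reached about 32 N on the wrist.

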